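Load a mould insert into a drill jig and lock the cam

TASK

Load the drill jig: push the steel mould insert that lies on the jig's base plate along the guides and under the low bush bridge until it sits fully home against the end stop, keeping it flat on the plate - push it with the fingertips, never lift or tip it. Then push the red-knobbed cam lever round toward the robot until the cam locks the insert firmly, and draw the hand clear, leaving everything else where it lies.

Things in the scene. Friction and masses are not known exactly. Their poses are not given: they have to be found in the camera images.
- jig: Steel drill jig, fixed in a run. Origin: on the cabinet top, below the axis of the brass drill bush; +x: the way the insert slides in (away from the robot, yaw -0.2 to 0.35 rad), +y left, z up. All offsets in these notes are mm in this frame, z above the cabinet top. Dark base plate, top at z 12, x -185 to 52, y -80 to 80.
- mouth (a point): Mouth of the guide channel, jig frame x -65, y 2, z 12; axes as the jig's. Two bright rails, tops at z 20: right rail (the datum) face at y -20, x -65 to 28; left rail face at y 24.5, x -65 to -40 and 10 to 28 (channel 44.5 wide). Before them lead-ins of the same height flare out at 20 degrees to x -94. They are for small errors: an insert that is well off or askew jams on them.
- nest (a point): Seat of the homed insert: base plate surface on the bush axis, jig frame 0, 0, 12; axes as the jig's. An insert that is home has its centre here, its front on the end stop (face at x 28, top at z 32), its rear at x -28, which is 16 in front of the bridge plate, so a finger behind it need not go under the bridge.
- bush (a point): Top of the brass bush, jig frame 0, 0, 56.5. It sits on the bridge, an aluminium bush plate x -12 to 28, y -55 to 55, underside at z 40, top at z 50, on posts at x 4 to 28, y 36 to 55 and y -55 to -36.
- insert_mid (a point): Centre, half-way up, of the mould insert to load: bright steel block 40 wide (own x), 56 long (own y), 24 high, boss on top to 26 (headroom under the bridge 2), 0.11 to 0.2 kg. Starts flat on the front of the base plate, centre at z 24, own +y within 0.35 rad of the jig's +x, up to 25 off the jig's centre line. A flat finger pushing it squares it.
- insert: The same insert, origin at the centre of its underside, axes as for insert_mid.
- knob (a point): Centre of the red ball knob, 25 across, at the end of the cam lever, at z 53.5. The lever is a steel rod 8 thick that rises from the pivot to the knob; the knob moves on a circle of radius 90 about the pivot.
- pivot (a point): Upright pivot of the cam lever, jig frame x -17, y 41, z 12; axes as the jig's.
- lever (a joint): Cam lever angle, rad, counter-clockwise from above. 0 (open): the lever points to the jig's left, 92 degrees from its +x; 1.66 (end stop): back toward the robot. Starts at 0 to 0.2, stays where left. The cam meets a homed insert at about 1.2 and presses it against the right rail; the lock's dead centre is 1.57. The knob takes about 1 N, for the lock up to about 8 N.
- hex_key: Bystander: black hex key 27x78x5 lying on the right edge of the jig's base plate.
- small_insert_a: Bystander: smaller steel mould insert 34x46x24 on the cabinet top at the right, not on the jig.
- small_insert_b: Bystander: smaller steel mould insert 32x38x20 on the cabinet top at the left, not on the jig.
- pot: Bystander: small glass pot with brown lid, 57 across, 36 high.
- oil_bottle: Bystander: white oil bottle 30x50x84.
- cam (a point): Middle of the steel cam disc, 30 across, z 15 to 29, under the lever beside the channel; it turns off-centre (6.4) about the pivot. Open, it stands back from the left rail's face.
- tweezers: Bystander: steel tweezers 14x122x9, lying flat at the left of the jig.
- stone_a: Bystander: red-brown polishing stone stick 12x100x6 near the cabinet's front edge.
- stone_b: Bystander: dark polishing stone stick 12x86x8 beside the other.
There are look-alikes about, which are no part of the job. Leave any green or pink look-alike of the insert alone.

How it is judged:
On the way, in this order (a step that is already met when the one before it is completed fails the run):
1. the insert is under the bridge, against the end stop and square, with the cam still open (x of insert in the frame of jig above -0.003 m and y of insert in the frame of jig between -0.003 and 0.007 m and angle between the y axis of insert and the x axis of jig, either way round below 0.12 rad and value of joint lever below 0.9 rad), for 0.2 s.
2. the cam lever is swung to its lock and the cam presses the insert (value of joint lever above 1.35 rad and contact force between lever and insert above 2 N), for 0.2 s.
At the end, for the whole second after the job is handed in: The insert lies flat on the base plate under the bridge, its centre within 2.5 mm of the bush axis and square within 0.04 rad, the lever is at 1.35 rad or more with the cam pressing the insert by more than 2 N, and everything is at rest (all of step 2 and horizontal distance between insert and jig below 0.0025 m and angle between the y axis of insert and the x axis of jig, either way round below 0.04 rad and angle between insert's own z axis and vertical below 0.03 rad and z of insert in the frame of jig below 0.0135 m and linear speed of insert below 0.01 m/s); the robot touches nothing.
It fails at once if the insert is lifted off the plate or pushed off it (z of insert in the frame of jig above 0.018 m or z of insert in the frame of jig below 0.006 m).
It fails at once if the insert is tipped (angle between insert's own z axis and vertical above 0.15 rad).
It fails at once if a bystander is displaced (distance of any of hex_key, small_insert_a, small_insert_b, pot, oil_bottle, tweezers, stone_a, stone_b from where it was at the start of the episode above 0.015 m).
It also fails if it takes over 67 s, if anything falls off the work surface, if the arm or the gripper's body presses on something with over 40 N, if the wrist force passes 120 N, or if a joint passes its speed limit or range.

ROBOT

A 7-joint arm with a two-finger parallel gripper is mounted at the origin on a cart in front of the work surface, level with it; the furniture and walls round the work are solid. World frame = base frame: x ahead of the robot, y to its left, z up, the work surface at z = 0. Lengths are in m, angles in rad, forces in N, time in s.
With the tool pointing down it reaches from about 0.425 to 0.925 m from the base axis. Payload 6.8 kg.
Tool frame: the origin (TCP) lies on the centre line of the jaws, within the pads' length; the fingertips stand 8 mm ahead of it and the grasp point (between the pads) lies 11 mm behind it (r.finger_overhang is the distance from the TCP to the fingertips, in m); x points along the fingers, z is the direction in which the jaws open and shut, and the axes are right-handed (so a half turn about x gives the same grasp; the last joint's range is limited). The gripper opens to 85 mm and grips with 20 to 120 N. Pads are 22 mm wide; open, the fingers measure 114 mm over their backs; the gripper's body (76 mm by 85 mm) begins 54 mm behind the grasp point. The pads swing forward as they close: fully open they stand 13 mm farther back than shut.
Start: joints at [1.213, 0.477, 0.022, 1.555, -0.011, 1.109, -0.083], TCP at [0.167, -0.654, 0.239] pointing down, gripper open.
Joint ranges: [-2.96, 2.96], [-0.34, 2.1], [-1.41, 1.46], [0.24, 2.44], [-1.37, 4.51], [0.17, 1.92], [-2.96, 2.96]. Speed limits (rad/s): [2.39, 2.39, 3.14, 3.14, 3.14, 3.14, 3.14].

INTERFACE

Orientations are given as a rotation vector (axis times angle).
In Python, from bench import r gives the robot as it stands. The module is installed in compiled form; this text tells all that it offers.
- The arm moves only by the tool play_rows, never from a script. Its argument "plan" is a list of rows, each a list of 5 numbers: the opening, from -1 (shut) to 1 (fully open), then the shift along the world's x, y, z in m, then the turn about the world's z in rad. A call has 1 to 10 rows; each row is the pose to reach, as a shift and turn from the pose commanded when the call began; what a row does not reach only later rows make up. A row lasts 1/10 s, in which the tool goes at most 50 mm and 8.59 degrees, less where a joint would pass 70% of its speed; a pose out of reach is approached as far as the arm can. A call with a gripper value outside its range is refused whole. The fingers move at their own pace and stop on an object; "force" is the grip in N (left out, the last holds). Time passes only in rows, so rows that repeat a pose let the fingers close. It gives the time, the measured TCP pose, the force and the opening at its end, in the units of the state.
- r.get_obs(): the state, without advancing time (a new reading comes with each control period).
- r.grab_frame(name): name is "scene" or "side" or "wrist"; returns a dict with "pixels" (384x512x3 uint8, blue, green, red), "z_map" (384x512 float32, m along the optical axis (not along the pixel's ray), 0 where there is no reading), "vfov" (degrees; the focal length in pixels is half the picture's height over the tangent of half this angle, whatever the lens; pixels are square), "cx", "cy" (the principal point, pixels), "R" (3x3) and "t" (3): a world point X has camera coordinates R X + t; the wrist camera has in their place "tool_from_camera" (4x4, takes a point from camera to tool coordinates, whose origin is the TCP and whose axes are the tool frame's). Camera axes: x right, y down, z forward; pixel columns grow to the right and rows downward; lengths in m; the calibration is good to about 2 mm. A picture is of the moment at which its call begins: read the wrist's pose just before it.
- r.hand_in(): hands the job in, once; it reports no verdict.
Trained networks look in a picture, given as the dict that the camera call returned (one of the last four; its "shot" number tells which), for a name from the list of things; names that differ only in an ending like _2 or _b are one class to them, and where a whole thing is asked for, a point or a joint stands for the part that bears it (a point fixed in the world has none). Each returns a list of dicts, best first, with "conf" (0 to 1); they miss things now and then, are a little off and sometimes report something else, mostly with a low value. They report only what shows in the picture. A call takes as long as a camera call. They do not tell look-alikes from the thing itself.
- r.outline_of(picture, label): "mask" (384x512 bool, what is visible of it) and "bbox" ([left, top, right, bottom] as shares, 0 to 1, of the picture: columns of its width, rows of its height, round what is visible of it).
- r.pinpoint(picture, label): "position" ([column, row] as shares, 0 to 1, of the picture: columns of its width, rows of its height: a listed point, or the origin of a listed thing).
The state is a dict: "clock": time; "joints": joint angles; "qvel": joint speeds; "tau": joint torques, N m; "tcp_pos": TCP position; "orientation": TCP orientation; "contact_force": force on the tool from outside, world axes, zero at the start; "moment": the same for the moment, N m; "grip_width": finger opening in m.
Only numpy, scipy, OpenCV 4.12 (cv2) and the standard library are available. Lean on these libraries where they do the work, as an engineer would, in place of code of your own. Each camera call takes 0.05 s, during which the arm holds its last target.

## Working session

There is one attempt and no reset: what is moved stays moved. The work goes in short steps, Python scripts to look and compute and a tool call to move; the robot and the scene stay as the last step left them, time stands still between calls to the robot, and variables do not carry over. Pictures are saved under pics/ and viewed, and the job is handed in when it is done.

Besides the shell and the picture viewer there is one more tool, called after "Call:" in YAML: its name, and indented under it one key for each argument. play_rows: Moves the arm, as the interface text tells. Its arguments: {"type":"object","properties":{"plan":{"type":"array","items":{"type":"array","items":{"type":"number"}}},"force":{"type":"number"}},"required":["plan"]}

```bash
mkdir -p pics && cat > h.py <<'E'
import numpy as np, cv2
from scipy.spatial.transform import Rotation as Ro
from bench import r
def K(p):
    H,W=p["pixels"].shape[:2]
    f=H/2/np.tan(np.radians(p["vfov"])/2); return f,p["cx"],p["cy"]
def cam2w(p,Xc,obs=None):
    if "R" in p: return (np.asarray(Xc)-np.asarray(p["t"]))@np.asarray(p["R"])
    T=np.asarray(p["tool_from_camera"]); X=np.asarray(Xc)@T[:3,:3].T+T[:3,3]
    return X@Ro.from_rotvec(obs["orientation"]).as_matrix().T+np.asarray(obs["tcp_pos"])
def px_at_z(p,u,v,z,obs=None):
    f,cx,cy=K(p); d=np.stack([(np.asarray(u,float)-cx)/f,(np.asarray(v,float)-cy)/f,np.ones_like(np.asarray(u,float))],-1)
    o=cam2w(p,np.zeros(3),obs); w=cam2w(p,d,obs)-o
    return o+w*((z-o[2])/w[...,2])[...,None]
def cloud(p,obs=None):
    f,cx,cy=K(p); z=p["z_map"]; v,u=np.mgrid[:z.shape[0],:z.shape[1]]
    return cam2w(p,np.stack([(u-cx)/f*z,(v-cy)/f*z,z],-1),obs)
def w2px(p,X):
    f,cx,cy=K(p); c=np.asarray(X)@np.asarray(p["R"]).T+np.asarray(p["t"]); return np.stack([c[...,0]/c[...,2]*f+cx,c[...,1]/c[...,2]*f+cy],-1)
E
python3 - <<'E'
from h import *
o=r.get_obs(); print(o["clock"],o["tcp_pos"],o["orientation"],o["grip_width"],r.finger_overhang)
for n in ["scene","side"]:
    p=r.grab_frame(n); cv2.imwrite(f"pics/{n}0.png",p["pixels"]); print(n,p["vfov"],p["cx"],p["cy"],np.round(cam2w(p,np.zeros(3)),3))
    np.savez(f"{n}0.npz",**{k:v for k,v in p.items()})
    for l in ["mouth","nest","bush","insert_mid","insert","knob","pivot","cam"]:
        for d in r.pinpoint(p,l)[:3]:
            u,v=d["position"][0]*512,d["position"][1]*384
            z={"mouth":.012,"nest":.012,"bush":.0565,"insert_mid":.024,"insert":.012,"knob":.0535,"pivot":.012,"cam":.022}[l]
            print(l,round(d["conf"],2),round(u),round(v),np.round(px_at_z(p,u,v,z),4))
E
```

```text
0.0 [ 0.1666977  -0.65350081  0.23831177] [ 1.02431128  1.31861019 -1.02262163] 0.0856260471527825 0.008
scene 56.48783149079129 256.050704017936 191.60003752604533 [-0.166  0.431  0.697]
mouth 0.87 254 183 [ 0.6001 -0.031   0.012 ]
mouth 0.7 175 263 [0.4357 0.3047 0.012 ]
nest 0.92 246 170 [ 0.6751 -0.0471  0.012 ]
bush 0.56 248 156 [ 0.6844 -0.059   0.0565]
bush 0.44 276 239 [0.3302 0.0737 0.0565]
bush 0.39 340 202 [ 0.348  -0.1494  0.0565]
insert_mid 0.83 264 191 [ 0.5386 -0.0263  0.024 ]
insert_mid 0.83 196 199 [0.6191 0.1589 0.024 ]
insert_mid 0.61 306 214 [ 0.3882 -0.0671  0.024 ]
insert 0.75 311 175 [ 0.537  -0.2058  0.012 ]
insert 0.74 306 216 [ 0.392  -0.0721  0.012 ]
insert 0.7 153 280 [0.4167 0.3663 0.012 ]
knob 0.64 211 177 [0.6516 0.0915 0.0535]
pivot 0.74 241 176 [ 0.6545 -0.0148  0.012 ]
cam 0.69 240 177 [ 0.6447 -0.0033  0.022 ]
cam 0.51 281 240 [0.3468 0.0481 0.022 ]
side 46.23553959261566 260.87523251840184 183.76030296636458 [ 0.473 -1.159  0.645]
mouth 0.89 292 209 [ 0.6012 -0.0515  0.012 ]
nest 0.86 314 211 [ 0.661  -0.0647  0.012 ]
nest 0.63 317 212 [ 0.6702 -0.0675  0.012 ]
bush 0.86 312 193 [ 0.6563 -0.0391  0.0565]
bush 0.7 264 206 [ 0.5191 -0.112   0.0565]
insert_mid 0.87 274 242 [ 0.5399 -0.2364  0.024 ]
insert_mid 0.76 218 214 [ 0.3943 -0.0973  0.024 ]
insert_mid 0.57 271 199 [ 0.5411 -0.0165  0.024 ]
insert 0.79 277 245 [ 0.5465 -0.2309  0.012 ]
insert 0.78 221 221 [ 0.4031 -0.1173  0.012 ]
insert 0.55 265 207 [ 0.5244 -0.037   0.012 ]
knob 0.71 309 176 [0.6612 0.0781 0.0535]
pivot 0.75 208 201 [ 0.3596 -0.006   0.012 ]
pivot 0.62 309 201 [ 0.6559 -0.0056  0.012 ]
cam 0.46 307 197 [0.6505 0.0036 0.022 ]
```

```bash
python3 - <<'E'
import cv2
for n,(a,b,c,d) in {"scene":(130,120,350,285),"side":(180,130,400,295)}.items():
    i=cv2.imread(f"pics/{n}0.png"); cv2.imwrite(f"pics/{n}0c.png",cv2.resize(i[b:d,a:c],None,fx=3.6,fy=3.6,interpolation=cv2.INTER_CUBIC))
E
```

```text
(no output)
```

View pics/scene0.png

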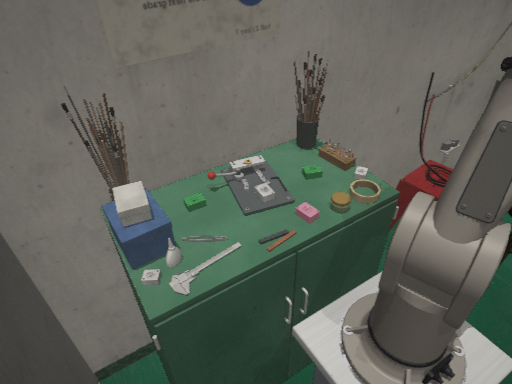

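View pics/side0.png

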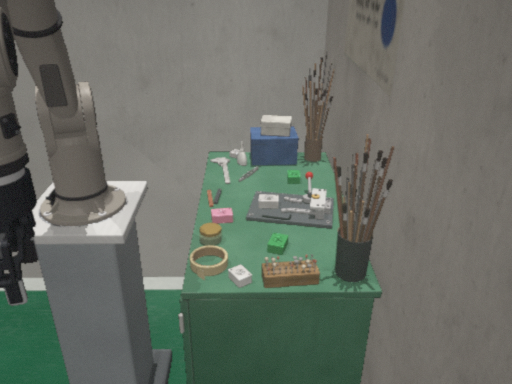

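```bash
sleep 1
```

```text
(no output)
```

View pics/scene0c.png

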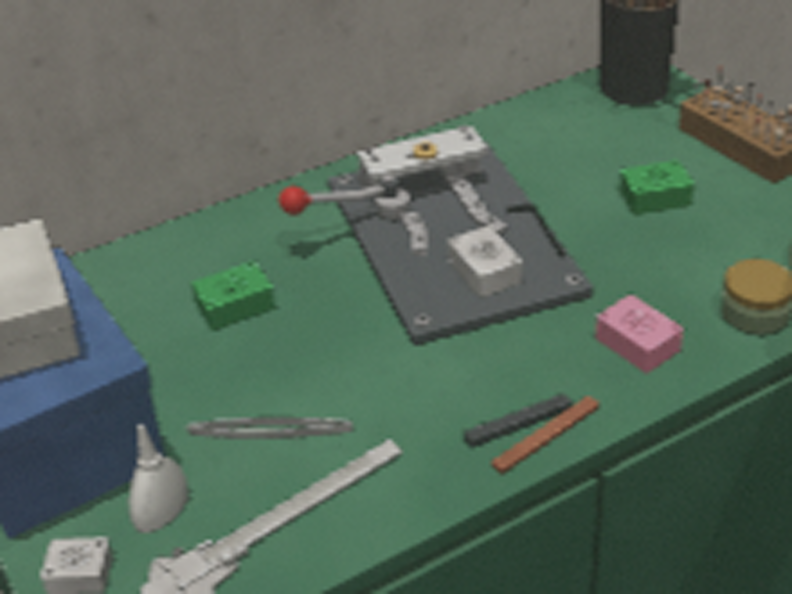

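View pics/side0c.png

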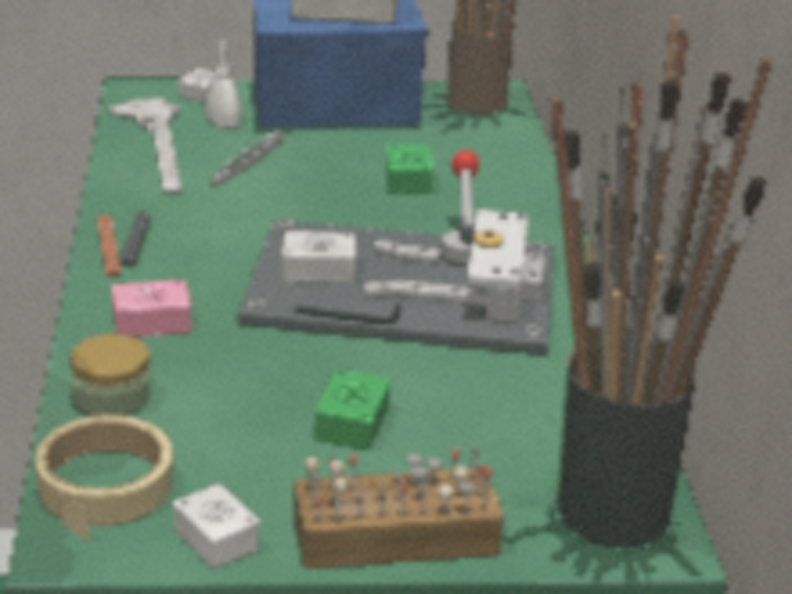

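The insert to load is the bright steel block on the dark base plate, at scene (264,191) and side (271,199). The green blocks at scene (196,199) and (311,172) and the pink one at (306,212) are look-alikes. The white blocks at scene (361,172) and (151,276) lie off the jig, so they are the small inserts. Next I'll check the clearances for getting the wrist camera over the jig.

```bash
python3 - <<'E'
from h import *
for n in ["scene","side"]:
    p=dict(np.load(f"{n}0.npz")); 
    p={k:(v.item() if v.ndim==0 else v) for k,v in p.items()}
    C=cloud(p); ok=(p["z_map"]>0)&(C[...,2]>.09)&(C[...,0]>.25)&(C[...,0]<1.0)&(abs(C[...,1])<.7)&(C[...,2]<.7)
    P=C[ok]
    # coarse grid
    import collections
    g=collections.defaultdict(list)
    for x in P: g[(round(x[0],1),round(x[1],1))].append(x[2])
    print(n,{tuple(float(a) for a in k):(len(v),round(float(max(v)),2)) for k,v in sorted(g.items()) if len(v)>5})
print(Ro.from_rotvec(r.get_obs()["orientation"]).as_matrix().round(3))
p=r.grab_frame("wrist"); print(p["tool_from_camera"],p["vfov"])
E
```

```text
scene {(0.5, 0.3): (893, 0.15), (0.5, 0.4): (741, 0.15), (0.6, -0.3): (9, 0.29), (0.6, 0.3): (504, 0.15), (0.6, 0.4): (482, 0.15), (0.7, -0.4): (177, 0.32), (0.7, -0.3): (1129, 0.33), (0.7, 0.3): (1273, 0.36), (0.7, 0.4): (1014, 0.38), (0.8, -0.7): (847, 0.43), (0.8, -0.6): (1836, 0.44), (0.8, -0.5): (2103, 0.45), (0.8, -0.4): (1662, 0.47), (0.8, -0.3): (2660, 0.48), (0.8, -0.2): (3244, 0.49), (0.8, -0.1): (3818, 0.5), (0.8, 0.0): (4443, 0.51), (0.8, 0.1): (5217, 0.53), (0.8, 0.2): (6172, 0.54), (0.8, 0.3): (6069, 0.55), (0.8, 0.4): (8099, 0.56), (0.8, 0.5): (5989, 0.53), (0.8, 0.6): (1407, 0.29)}
side {(0.3, 0.6): (25, 0.49), (0.3, 0.7): (2718, 0.51), (0.4, 0.6): (44, 0.5), (0.4, 0.7): (2714, 0.51), (0.5, 0.3): (327, 0.15), (0.5, 0.4): (67, 0.15), (0.5, 0.6): (22, 0.48), (0.5, 0.7): (2693, 0.51), (0.6, -0.3): (26, 0.29), (0.6, 0.3): (546, 0.16), (0.6, 0.4): (74, 0.15), (0.6, 0.6): (25, 0.48), (0.6, 0.7): (2708, 0.51), (0.7, -0.4): (1266, 0.32), (0.7, -0.3): (1924, 0.33), (0.7, 0.3): (974, 0.36), (0.7, 0.4): (317, 0.37), (0.7, 0.6): (20, 0.5), (0.7, 0.7): (2369, 0.51), (0.8, -0.7): (5496, 0.52), (0.8, -0.6): (12117, 0.61), (0.8, -0.5): (8489, 0.6), (0.8, -0.4): (5885, 0.6), (0.8, -0.3): (3995, 0.59), (0.8, -0.2): (2577, 0.58), (0.8, -0.1): (1943, 0.57), (0.8, 0.0): (1649, 0.57), (0.8, 0.1): (1402, 0.56), (0.8, 0.2): (1121, 0.55), (0.8, 0.3): (850, 0.54), (0.8, 0.4): (724, 0.53), (0.8, 0.5): (457, 0.53), (0.8, 0.6): (361, 0.52), (0.8, 0.7): (552, 0.51)}
[[ 0.     0.969  0.247]
 [-0.     0.247 -0.969]
 [-1.     0.     0.   ]]
[[-6.65562043e-04 -2.85507934e-01  9.58376114e-01 -1.35163339e-01]
 [ 6.95689539e-04 -9.58376227e-01 -2.85507484e-01  7.23586087e-02]
 [ 9.99999537e-01  4.76709293e-04  8.36483723e-04 -2.06752627e-04]
 [ 0.00000000e+00  0.00000000e+00  0.00000000e+00  1.00000000e+00]] 59.67272817093563
```

Call:
play_rows:
  plan:
    - [-0.8,0.02,0.04,0.02,-0.05]
    - [-0.8,0.04,0.08,0.03,-0.1]
    - [-0.8,0.06,0.12,0.03,-0.15]
    - [-0.8,0.08,0.16,0.03,-0.2]
    - [-0.8,0.1,0.2,0.03,-0.25]
    - [-0.8,0.12,0.24,0.03,-0.3]
    - [-0.8,0.14,0.28,0.03,-0.35]
    - [-0.8,0.16,0.32,0.03,-0.4]
    - [-0.8,0.18,0.36,0.03,-0.45]
    - [-0.8,0.2,0.4,0.03,-0.45]

```text
clock: 1.95
tcp_pos: [0.3675, -0.2524, 0.2697]
orientation: [1.356, 1.106, -1.356]
contact_force: [0.9, -0.6, -0.9]
grip_width: 0.0089
```

Call:
play_rows:
  plan:
    - [-0.8,0.04,0.03,0,0]
    - [-0.8,0.08,0.06,0,0]
    - [-0.8,0.12,0.09,0,0]
    - [-0.8,0.16,0.12,0,0]
    - [-0.8,0.2,0.15,-0.01,0]
    - [-0.8,0.23,0.18,-0.02,0]
    - [-0.8,0.25,0.21,-0.03,0]
    - [-0.8,0.25,0.22,-0.03,0]
    - [-0.8,0.25,0.22,-0.03,0]
    - [-0.8,0.25,0.22,-0.03,0]

```text
clock: 2.95
tcp_pos: [0.6165, -0.0355, 0.2396]
orientation: [1.355, 1.106, -1.356]
contact_force: [-1.3, 0.2, -0.2]
grip_width: 0.0088
```

```bash
cat > look.py <<'E'
import sys
from h import *
def look(tag,labels=("mouth","nest","bush","insert_mid","insert","knob","pivot","cam")):
    o=r.get_obs(); p=r.grab_frame("wrist"); cv2.imwrite(f"pics/w{tag}.png",cv2.resize(p["pixels"],None,fx=1.5,fy=1.5,interpolation=cv2.INTER_CUBIC))
    np.savez(f"w{tag}.npz",pos=o["tcp_pos"],ori=o["orientation"],**p)
    print("t",o["clock"],np.round(o["tcp_pos"],4),np.round(o["contact_force"],2),o["grip_width"])
    Z={"mouth":.012,"nest":.012,"bush":.0565,"insert_mid":.024,"insert":.012,"knob":.0535,"pivot":.012,"cam":.022}
    for l in labels:
        for d in r.pinpoint(p,l)[:2]:
            u,v=d["position"][0]*512,d["position"][1]*384
            print(l,round(d["conf"],2),round(u,1),round(v,1),np.round(px_at_z(p,u,v,Z[l],{"tcp_pos":o["tcp_pos"],"orientation":o["orientation"]}),4))
    return o,p
if __name__=="__main__": look(sys.argv[1])
E
python3 look.py 1
```

```text
t 2.95 [ 0.6165 -0.0355  0.2396] [-1.35  0.23 -0.17] 0.00882275757096344
mouth 0.68 245.2 352.2 [0.368  0.0313 0.012 ]
mouth 0.63 256.7 173.4 [ 0.6022 -0.032   0.012 ]
bush 0.97 256.8 116.1 [ 0.6662 -0.0452  0.0565]
insert_mid 0.73 78.2 187.1 [0.6288 0.1608 0.024 ]
insert_mid 0.71 433.3 182.7 [ 0.5566 -0.2184  0.024 ]
insert 0.94 85.1 183.0 [0.6298 0.1588 0.012 ]
insert 0.7 261.2 233.5 [ 0.5301 -0.0227  0.012 ]
knob 0.97 121.7 141.7 [0.6683 0.0865 0.0535]
pivot 0.71 221.0 129.7 [ 0.657  -0.0041  0.012 ]
cam 0.6 220.7 139.2 [ 0.6482 -0.0028  0.022 ]
cam 0.21 312.2 203.0 [ 0.5592 -0.0862  0.022 ]
```

View pics/w1.png

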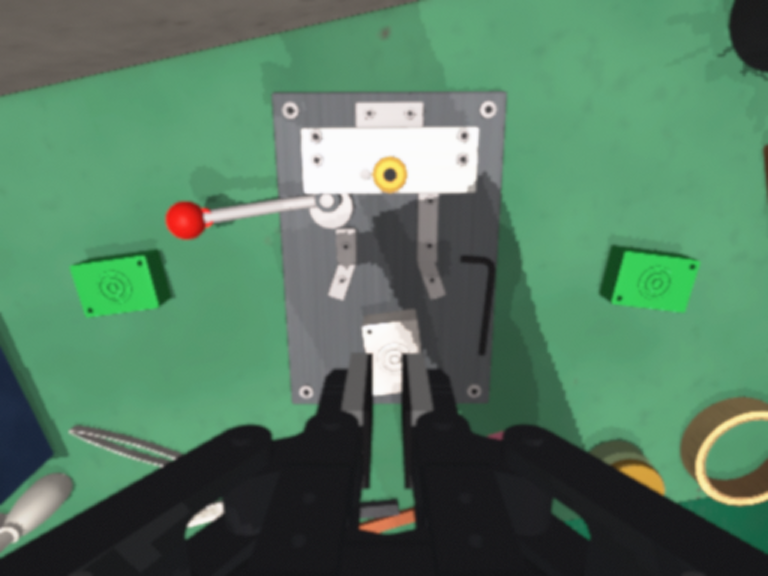

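The wrist view shows the whole jig. The insert is at about (390,350) in the enlarged picture, just behind the lead-ins; the bush is at (390,175) and the knob at (187,220). I'll fit the jig and insert poses from depth and edges.

```bash
cat > fit.py <<'E'
from h import *
def load(tag):
    d=np.load(f"w{tag}.npz"); p={k:(d[k].item() if d[k].ndim==0 else d[k]) for k in d.files}
    return p,{"tcp_pos":p["pos"],"orientation":p["ori"]}
def rect(mask,p,o,z):
    n,lab,st,_=cv2.connectedComponentsWithStats(mask.astype(np.uint8))
    i=1+np.argmax(st[1:,4]); c,_=cv2.findContours((lab==i).astype(np.uint8),cv2.RETR_EXTERNAL,cv2.CHAIN_APPROX_NONE)
    c=max(c,key=len)[:,0,:]; W=px_at_z(p,c[:,0],c[:,1],z,o)[:,:2]
    return W,cv2.minAreaRect((W*1000).astype(np.float32))
E
python3 - <<'E'
from fit import *
p,o=load("1"); C=cloud(p,o); px=p["pixels"].astype(int)
near=(C[...,0]>.4)&(C[...,0]<.76)&(abs(C[...,1]+.04)<.16)&(p["z_map"]>0)
Z=C[...,2]
for lo,hi in [(-.01,.006),(.006,.017),(.017,.03),(.03,.042),(.042,.055)]:
    m=near&(Z>lo)&(Z<hi); print(lo,hi,m.sum(),np.median(Z[m]))
m=near&(Z>.043)&(Z<.058)&(px.min(2)>170)
W,R=rect(m,p,o,.050); print("bridge",R, np.round(cv2.boxPoints(R),1).tolist())
m=near&(Z>.03)&(Z<.042)&(px.min(2)>140)&(C[...,0]<.6)
W,R=rect(m,p,o,.036); print("insert",R, np.round(cv2.boxPoints(R),1).tolist(), m.sum())
# plate: grey dark
g=cv2.cvtColor(p["pixels"],cv2.COLOR_BGR2HSV)
m=near&(Z>.006)&(Z<.06)&~((g[...,1]>90)&(g[...,0]>40)&(g[...,0]<95))&(C[...,0]>.56)
W,R=rect(m,p,o,.012); print("plate",R,np.round(cv2.boxPoints(R),1).tolist())
v=np.zeros((384,512,3),np.uint8); v[m]=255; cv2.imwrite("pics/m1.png",v)
E
```

```text
-0.01 0.006 45048 0.0005332651457370663
0.006 0.017 18603 0.012529271679491444
0.017 0.03 2506 0.02080028006399587
0.03 0.042 2501 0.03598878355425916
0.042 0.055 5286 0.05053688857188057
bridge ((668.984619140625, -48.10774230957031), (109.74958038330078, 48.80722427368164), 78.50969696044922) [[634.0999755859375, -97.0], [682.0, -106.69999694824219], [703.7999877929688, 0.800000011920929], [656.0, 10.5]]
insert ((535.0296630859375, -23.667430877685547), (38.27784729003906, 56.85014343261719), 85.91585540771484) [[505.29998779296875, -40.70000076293945], [562.0, -44.79999923706055], [564.7000122070312, -6.599999904632568], [508.0, -2.5999999046325684]] 1141
plate ((638.0116577148438, -4.642669677734375), (232.56192016601562, 174.8496551513672), 78.74217224121094) [[529.5999755859375, -101.5999984741211], [701.0999755859375, -135.8000030517578], [746.5, 92.30000305175781], [575.0, 126.5]]
```

```bash
python3 - <<'E'
from fit import *
i=cv2.imread
p,o=load("1"); c=p["pixels"][55:275,170:350]; cv2.imwrite("pics/w1c.png",cv2.resize(c,None,fx=2.7,fy=2.7,interpolation=cv2.INTER_LANCZOS4)[:600])
E
```

```text
(no output)
```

View pics/w1c.png

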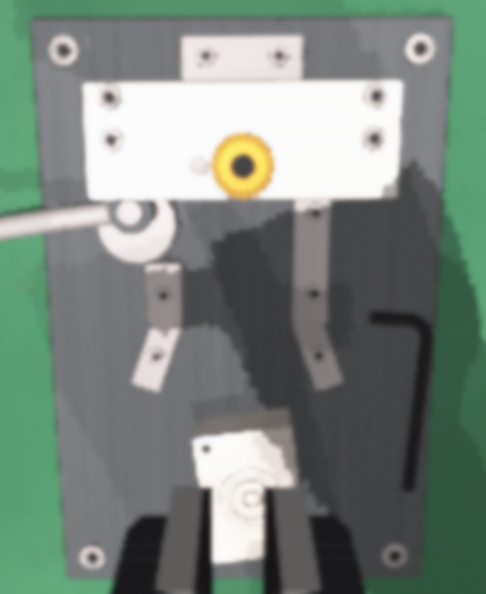

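```bash
python3 - <<'E'
from fit import *
p,o=load("1"); px=p["pixels"]; g=cv2.cvtColor(px,cv2.COLOR_BGR2HSV).astype(int)
# bush: yellow
y=((g[...,0]>15)&(g[...,0]<35)&(g[...,1]>120)&(g[...,2]>120)).astype(np.uint8); y[150:]=0
c,_=cv2.findContours(y,cv2.RETR_EXTERNAL,cv2.CHAIN_APPROX_NONE); c=max(c,key=len)
e=cv2.fitEllipse(c); print("bush px",e, px_at_z(p,e[0][0],e[0][1],.0565,o).round(4))
# plate edges, subpixel in saturation
S=cv2.GaussianBlur(g[...,1].astype(np.float32),(0,0),1)
def sub(line):
    t=(line.max()+line.min())/2; 
    idx=np.where((line[:-1]-t)*(line[1:]-t)<0)[0]
    return [i+(t-line[i])/(line[i+1]-line[i]) for i in idx]
L=[];Rr=[];F=[]
for v in range(150,262,4):
    a=sub(S[v,175:215]);  b=sub(S[v,312:350])
    if len(a)==1: L.append((175+a[0],v))
    if len(b)==1: Rr.append((312+b[0],v))
for u in range(200,320,4):
    a=sub(S[50:72,u]); 
    if len(a)==1: F.append((u,50+a[0]))
def fit(P,name):
    P=np.array(P); W=px_at_z(p,P[:,0],P[:,1],.012,o)[:,:2]
    for _ in range(3):
        m=W.mean(0); d=np.linalg.svd(W-m)[2][0]; d*=np.sign(d[0]) if abs(d[0])>abs(d[1]) else np.sign(d[1]); n=np.array([-d[1],d[0]]); rs=(W-m)@n; W=W[abs(rs)<max(2*rs.std(),.0005)]
    print(name,len(W),m.round(4),"ang",np.arctan2(d[1],d[0]).round(4),"rms",rs.std().round(5)); return m,d
l=fit(L,"left");rr=fit(Rr,"right");f=fit(F,"far")
yaw=(np.arctan2(l[1][1],l[1][0])+np.arctan2(rr[1][1],rr[1][0])+np.arctan2(f[1][1],f[1][0])-np.pi/2)/3
ex=np.array([np.cos(yaw),np.sin(yaw)]);ey=np.array([-ex[1],ex[0]])
yl,yr,xf=l[0]@ey,rr[0]@ey,f[0]@ex
print("yaw",yaw,"width",yl-yr); O=ex*(xf-.052)+ey*(yl+yr)/2; print("origin from plate",O)
E
```

```text
bush px ((259.5106506347656, 115.91616821289062), (20.795381546020508, 22.340986251831055), 4.137180328369141) [ 0.6659 -0.0477  0.0565]
left 28 [0.5811 0.0502] ang -0.1957 rms 7e-05
right 28 [ 0.5494 -0.1056] ang -0.1943 rms 0.00018
far 30 [ 0.7167 -0.0567] ang 1.3755 rms 5e-05
yaw -0.19508316453563365 width 0.15896435418379493
origin from plate [ 0.66550284 -0.04750425]
```

Call:
play_rows:
  plan:
    - [-0.8,-0.04,0.01,0,0]
    - [-0.8,-0.08,0.02,-0.02,0]
    - [-0.8,-0.12,0.024,-0.05,0]
    - [-0.8,-0.1335,0.0245,-0.08,0]
    - [-0.8,-0.1335,0.0245,-0.08,0]
    - [-0.8,-0.1335,0.0245,-0.08,0]

```text
clock: 4.0
tcp_pos: [0.4844, -0.0096, 0.1601]
orientation: [1.356, 1.107, -1.354]
contact_force: [1.5, -0.4, 0.4]
grip_width: 0.0086
```

```bash
cat > ins.py <<'E'
import sys
from fit import *
O=np.array([.6655,-.0475]); yaw=-.195
ex=np.array([np.cos(yaw),np.sin(yaw)]);ey=np.array([-ex[1],ex[0]])
def jf(P): d=np.asarray(P)[...,:2]-O; return np.stack([d@ex,d@ey],-1)
def wf(x,y): return O+ex*x+ey*y
def insert(tag,cen=None):
    p,o=load(tag); C=cloud(p,o); Z=C[...,2]; J=jf(C)
    m=(Z>.031)&(Z<.0405)&(p["pixels"].min(2)>110)&(J[...,0]>-.19)&(J[...,0]<.0)&(abs(J[...,1])<.045)
    if cen is not None: m&=(abs(J[...,0]-cen)<.04)
    W,R=rect(m,p,o,.036); b=jf(cv2.boxPoints(R)/1000); print("insert jig box(mm)",(b*1000).round(1).tolist(),"cen",(b.mean(0)*1000).round(1))
    e=[b[1]-b[0],b[2]-b[1]]; e=max(e,key=np.linalg.norm); e=e*np.sign(e[0]); print("ang",np.arctan2(e[1],e[0]).round(3),"size",np.round(R[1],1))
def tool():
    o=r.get_obs(); M=Ro.from_rotvec(o["orientation"]).as_matrix()
    print("tcp jig mm",(jf(o["tcp_pos"])*1000).round(1),"z",round(o["tcp_pos"][2]*1000,1),"tool yaw rel",round(float(np.arctan2(M[1,1],M[0,1])-yaw),4),"xaxis",M[:,0].round(3),"F",np.round(o["contact_force"],1),"t",round(o["clock"],2),"w",round(o["grip_width"],4))
if __name__=="__main__":
    from look import look
    look(sys.argv[1],()); insert(sys.argv[1]); tool()
E
python3 ins.py 2
```

```text
t 4.0 [ 0.4844 -0.0096  0.1601] [ 1.46 -0.39  0.37] 0.008634294716498939
insert jig box(mm) [[-158.3, -26.0], [-102.8, -19.0], [-107.7, 20.6], [-163.2, 13.7]] cen [-133.    -2.7]
ang 0.124 size [40.  55.9]
tcp jig mm [-183.8    2.5] z 160.8 tool yaw rel -0.0055 xaxis [ 0.003  0.    -1.   ] F [ 0.6 -0.1  0.9] t 4.05 w 0.0088
```

View pics/w2.png

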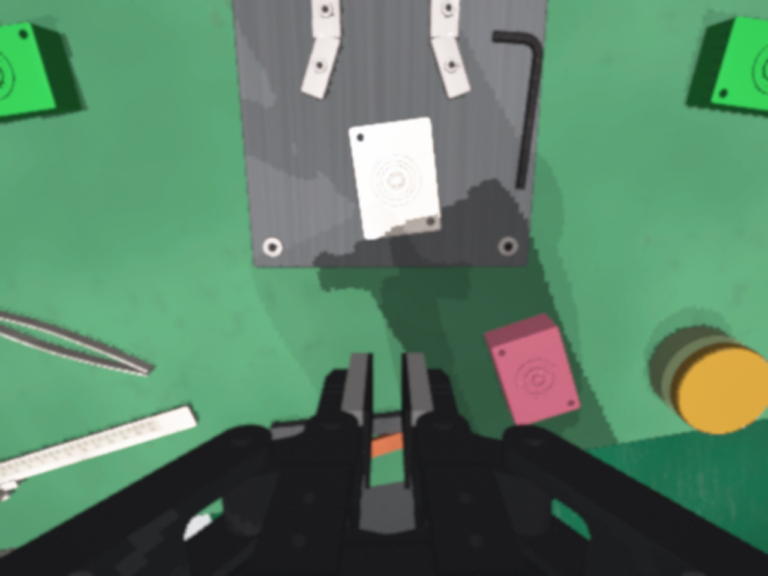

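Call:
play_rows:
  plan:
    - [-0.8,-0.001,-0.0045,-0.03,0.005]
    - [-0.8,-0.001,-0.0045,-0.06,0.005]
    - [-0.8,-0.001,-0.0045,-0.09,0.005]
    - [-0.8,-0.001,-0.0045,-0.115,0.005]
    - [-0.8,-0.001,-0.0045,-0.128,0.005]
    - [-0.8,-0.001,-0.0045,-0.128,0.005]
    - [-0.8,-0.001,-0.0045,-0.128,0.005]

```text
clock: 4.75
tcp_pos: [0.484, -0.0139, 0.0323]
orientation: [1.353, 1.109, -1.35]
contact_force: [-0.5, 0.6, 0.9]
grip_width: 0.0088
```

```bash
python3 ins.py 3
```

```text
t 4.75 [ 0.484  -0.0139  0.0323] [-0.47  0.59  0.92] 0.008809926534855806
insert jig box(mm) [[-158.2, -26.0], [-102.8, -19.0], [-107.8, 20.7], [-163.2, 13.7]] cen [-133.    -2.7]
ang 0.125 size [40.  55.9]
tcp jig mm [-184.5   -2.3] z 32.6 tool yaw rel -0.0004 xaxis [ 0.003  0.    -1.   ] F [-0.4  0.6 -0.4] t 4.8 w 0.0091
```

View pics/w3.png

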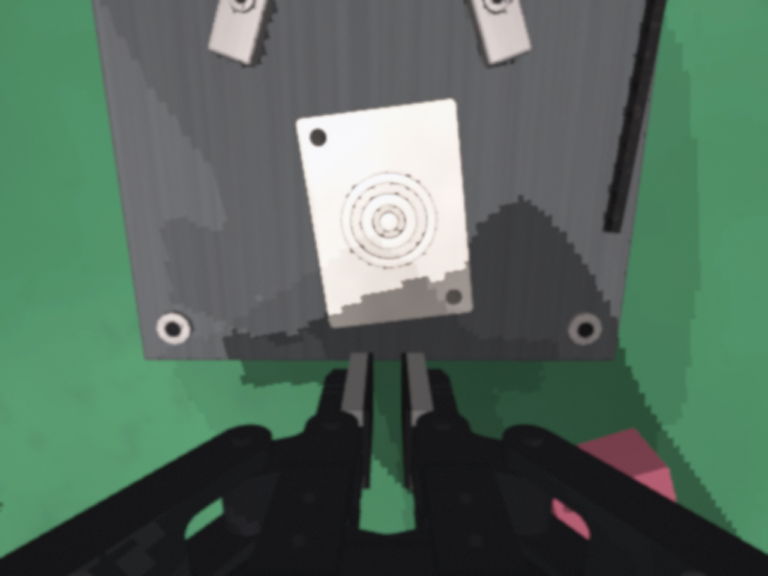

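Call:
play_rows:
  plan:
    - [-0.8,0.004,-0.0008,-0.002,0]
    - [-0.8,0.008,-0.0016,-0.002,0]
    - [-0.8,0.01,-0.002,-0.002,0]
    - [-0.8,0.012,-0.0024,-0.002,0]
    - [-0.8,0.014,-0.0028,-0.002,0]
    - [-0.8,0.016,-0.0032,-0.002,0]
    - [-0.8,0.018,-0.0036,-0.002,0]
    - [-0.8,0.02,-0.004,-0.002,0]
    - [-0.8,0.022,-0.0043,-0.002,0]
    - [-0.8,0.022,-0.0043,-0.002,0]

```text
clock: 5.8
tcp_pos: [0.5049, -0.0184, 0.0293]
orientation: [1.352, 1.11, -1.351]
contact_force: [0.6, 0.2, 0.8]
grip_width: 0.0085
```

```bash
python3 ins.py 4
```

```text
t 5.8 [ 0.5049 -0.0184  0.0293] [0.56 0.16 0.84] 0.008527485691548712
insert jig box(mm) [[-151.6, -25.9], [-95.3, -24.0], [-96.6, 15.9], [-153.0, 14.0]] cen [-124.1   -5. ]
ang 0.034 size [40.  56.4]
tcp jig mm [-163.3   -2.7] z 29.3 tool yaw rel -0.0005 xaxis [ 0.001 -0.    -1.   ] F [ 1.3 -0.2 -0.4] t 5.85 w 0.0086
```

View pics/w4.png

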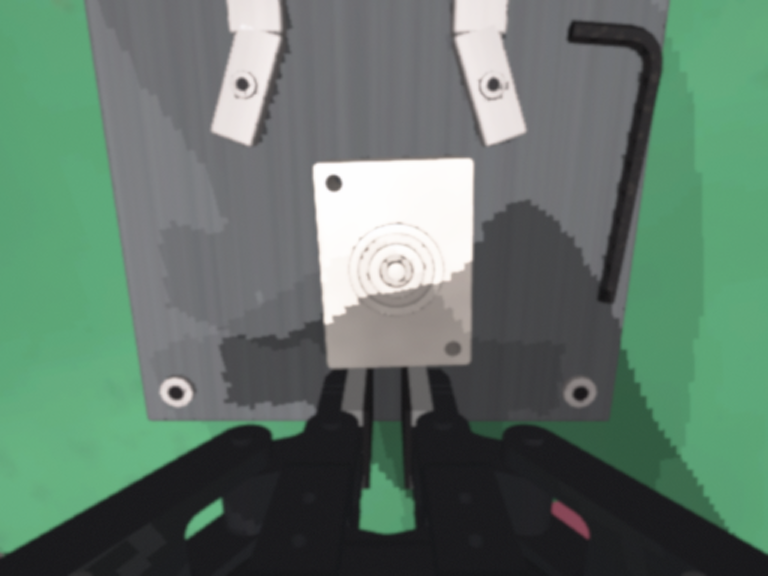

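Call:
play_rows:
  plan:
    - [-0.8,0.002,0.0,0,0]
    - [-0.8,0.004,0.0002,0,0]
    - [-0.8,0.006,0.0003,0,0]
    - [-0.8,0.008,0.0005,0,0]
    - [-0.8,0.01,0.0006,0,0]
    - [-0.8,0.012,0.0008,0,0]
    - [-0.8,0.014,0.0009,0,0]
    - [-0.8,0.016,0.001,0,0]
    - [-0.8,0.016,0.001,0,0]

```text
clock: 6.75
tcp_pos: [0.521, -0.0173, 0.0294]
orientation: [1.352, 1.11, -1.351]
contact_force: [-0.6, -0.0, -0.7]
grip_width: 0.0086
```

```bash
python3 ins.py 5
```

```text
t 6.75 [ 0.521  -0.0173  0.0294] [-0.59 -0.01 -0.67] 0.008577307541522349
insert jig box(mm) [[-137.3, -21.7], [-81.0, -22.6], [-80.4, 17.4], [-136.7, 18.3]] cen [-108.9   -2.2]
ang -0.016 size [40.  56.3]
tcp jig mm [-147.7    1.6] z 29.4 tool yaw rel -0.0002 xaxis [ 0.001  0.    -1.   ] F [0.7 0.  0.2] t 6.8 w 0.0087
```

View pics/w5.png

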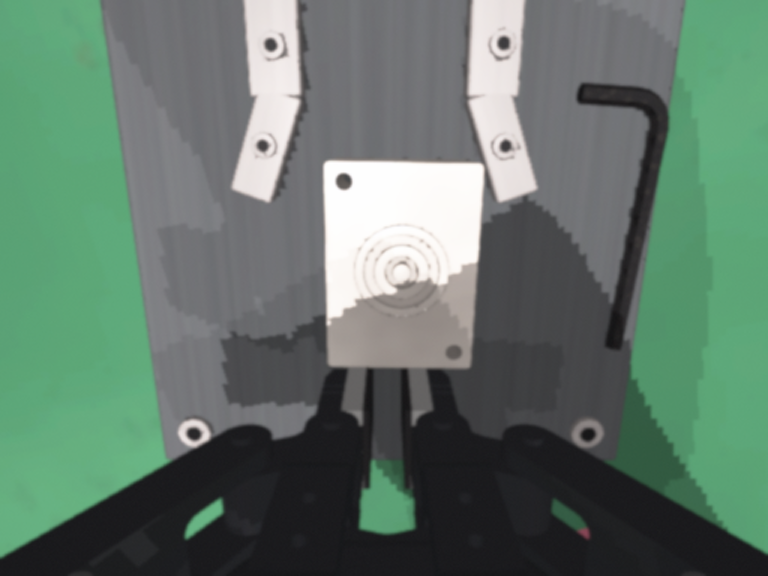

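Call:
play_rows:
  plan:
    - [-0.8,0.002,0.0,0,0]
    - [-0.8,0.004,0.0002,0,0]
    - [-0.8,0.006,0.0003,0,0]
    - [-0.8,0.008,0.0005,0,0]
    - [-0.8,0.01,0.0006,0,0]
    - [-0.8,0.012,0.0008,0,0]
    - [-0.8,0.014,0.0009,0,0]
    - [-0.8,0.014,0.0009,0,0]

```text
clock: 7.6
tcp_pos: [0.5349, -0.0163, 0.0294]
orientation: [1.352, 1.11, -1.351]
contact_force: [-0.1, 0.1, 0.2]
grip_width: 0.0088
```

```bash
python3 ins.py 6
```

```text
t 7.6 [ 0.5349 -0.0163  0.0294] [-0.09  0.08  0.18] 0.008781943173457
insert jig box(mm) [[-124.1, -18.0], [-67.7, -19.6], [-66.6, 20.2], [-122.9, 21.9]] cen [-95.3   1.1]
ang -0.029 size [39.9 56.4]
tcp jig mm [-134.1    5.2] z 29.4 tool yaw rel -0.0002 xaxis [ 0.001  0.    -1.   ] F [ 0.3  0.5 -0.4] t 7.65 w 0.0084
```

View pics/w6.png

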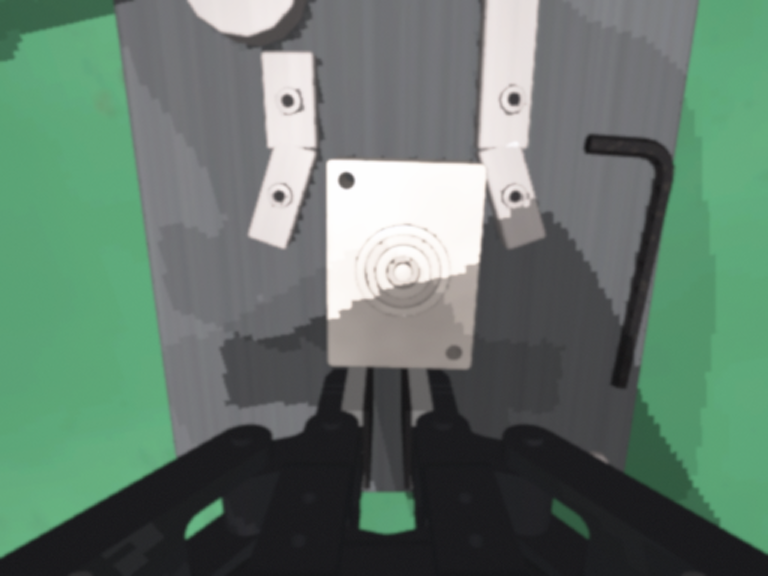

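Call:
play_rows:
  plan:
    - [-0.8,0.002,0.0001,0,0.01]
    - [-0.8,0.004,0.0002,0,0.02]
    - [-0.8,0.006,0.0,0,0.02]
    - [-0.8,0.008,-0.0004,0,0.02]
    - [-0.8,0.01,-0.0008,0,0.02]
    - [-0.8,0.012,-0.0012,0,0.02]
    - [-0.8,0.014,-0.0016,0,0.02]
    - [-0.8,0.016,-0.002,0,0.02]
    - [-0.8,0.018,-0.0024,0,0.02]
    - [-0.8,0.018,-0.0024,0,0.02]

```text
clock: 8.65
tcp_pos: [0.553, -0.0189, 0.0294]
orientation: [1.338, 1.121, -1.336]
contact_force: [-0.2, 1.0, 0.0]
grip_width: 0.0086
```

```bash
python3 ins.py 7
```

```text
t 8.65 [ 0.553  -0.0189  0.0294] [-0.23  0.96  0.04] 0.008588584964743795
insert jig box(mm) [[-104.9, -16.9], [-49.0, -15.8], [-49.8, 24.2], [-105.7, 23.1]] cen [-77.3   3.7]
ang 0.02 size [40. 56.]
tcp jig mm [-116.     6.2] z 29.4 tool yaw rel 0.0197 xaxis [ 0.001  0.    -1.   ] F [-0.5  0.9  0.2] t 8.7 w 0.0086
```

View pics/w7.png

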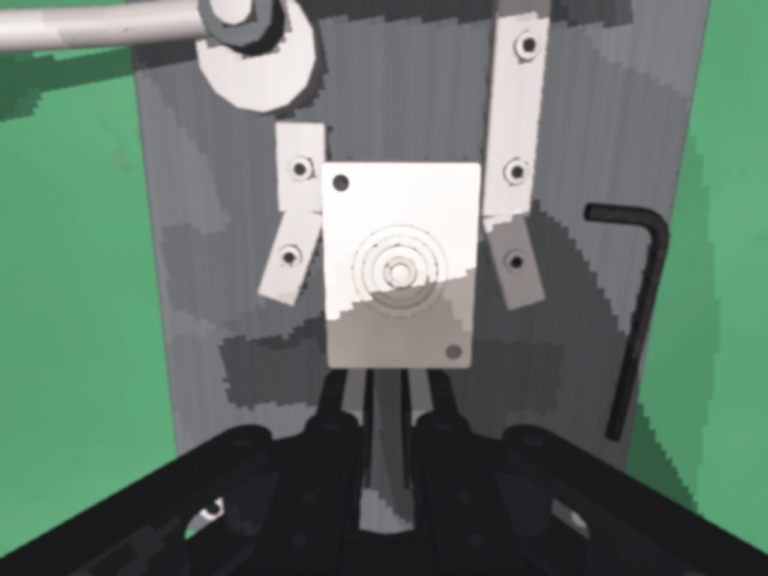

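Call:
play_rows:
  plan:
    - [-0.8,0.0025,-0.0008,0,-0.01]
    - [-0.8,0.005,-0.0015,0,-0.02]
    - [-0.8,0.0075,-0.0022,0,-0.02]
    - [-0.8,0.01,-0.0029,0,-0.02]
    - [-0.8,0.0125,-0.0036,0,-0.02]
    - [-0.8,0.015,-0.0043,0,-0.02]
    - [-0.8,0.0175,-0.005,0,-0.02]
    - [-0.8,0.02,-0.0057,0,-0.02]
    - [-0.8,0.0225,-0.0064,0,-0.02]
    - [-0.8,0.025,-0.007,0,-0.02]

```text
clock: 9.7
tcp_pos: [0.5776, -0.026, 0.0293]
orientation: [1.352, 1.11, -1.352]
contact_force: [-1.0, -0.4, -0.4]
grip_width: 0.0086
```

```bash
python3 ins.py 8
```

```text
t 9.7 [ 0.5776 -0.026   0.0293] [-1.03 -0.36 -0.43] 0.008562009928045402
insert jig box(mm) [[-79.4, -19.2], [-23.9, -19.2], [-23.9, 20.8], [-79.4, 20.8]] cen [-51.6   0.8]
ang 0.0 size [40.  55.5]
tcp jig mm [-89.9   4.1] z 29.4 tool yaw rel -0.0004 xaxis [ 0.001 -0.    -1.   ] F [ 0.6  0.3 -0.9] t 9.75 w 0.0086
```

View pics/w8.png

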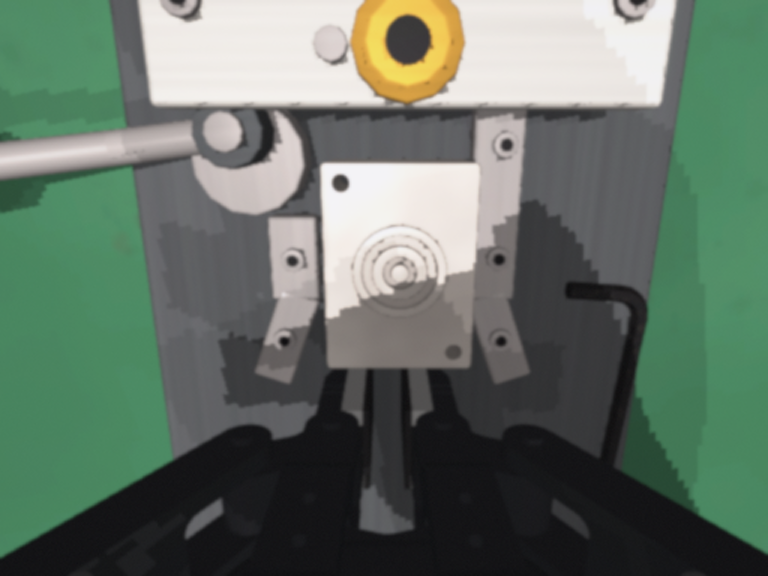

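Call:
play_rows:
  plan:
    - [-0.8,0.0029,-0.0008,0,0]
    - [-0.8,0.0058,-0.0015,0,0]
    - [-0.8,0.0087,-0.0023,0,0]
    - [-0.8,0.0116,-0.003,0,0]
    - [-0.8,0.0145,-0.0038,0,0]
    - [-0.8,0.0174,-0.0046,0,0]
    - [-0.8,0.0203,-0.0053,0,0]
    - [-0.8,0.0232,-0.0061,0,0]
    - [-0.8,0.0261,-0.0068,0,0]
    - [-0.8,0.029,-0.0076,0,0]

```text
clock: 10.75
tcp_pos: [0.6066, -0.0335, 0.0293]
orientation: [1.351, 1.111, -1.352]
contact_force: [-0.6, 1.6, 0.0]
grip_width: 0.0085
```

```bash
python3 ins.py 9
```

```text
t 10.75 [ 0.6066 -0.0335  0.0293] [-0.61  1.6   0.01] 0.00850569274168288
insert jig box(mm) [[-49.4, -19.9], [-14.8, -19.9], [-14.8, 20.1], [-49.5, 20.1]] cen [-32.1   0.1]
ang -1.57 size [40.  34.6]
tcp jig mm [-59.9   2.2] z 29.4 tool yaw rel -0.0005 xaxis [ 0.001 -0.    -1.   ] F [-0.   1.4  0.1] t 10.8 w 0.0085
```

View pics/w9.png

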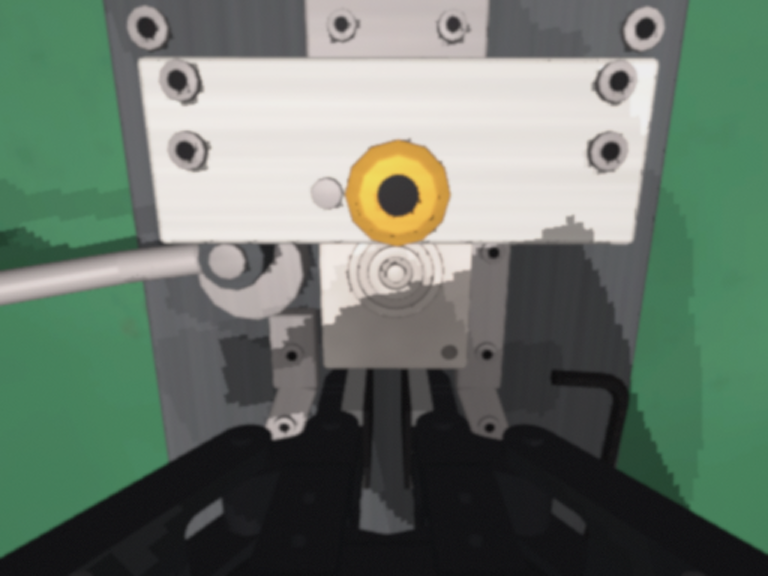

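Call:
play_rows:
  plan:
    - [-0.8,0.003,-0.0006,0,0]
    - [-0.8,0.006,-0.0012,0,0]
    - [-0.8,0.009,-0.0018,0,0]
    - [-0.8,0.012,-0.0024,0,0]
    - [-0.8,0.015,-0.003,0,0]
    - [-0.8,0.0175,-0.0035,0,0]
    - [-0.8,0.019,-0.0038,0,0]
    - [-0.8,0.019,-0.0038,0,0]

```text
clock: 11.6
tcp_pos: [0.6258, -0.0373, 0.0294]
orientation: [1.352, 1.11, -1.351]
contact_force: [-0.9, -0.6, -0.5]
grip_width: 0.0088
```

```bash
python3 ins.py 10
```

```text
t 11.6 [ 0.6258 -0.0373  0.0294] [-0.86 -0.57 -0.49] 0.008821645833491695
insert jig box(mm) [[-29.3, -1.1], [-16.2, -0.6], [-16.9, 20.1], [-30.0, 19.7]] cen [-23.1   9.5]
ang -1.535 size [20.7 13.1]
tcp jig mm [-40.9   2.3] z 29.4 tool yaw rel -0.0003 xaxis [ 0.001 -0.    -1.   ] F [-0.3 -0.9 -0.2] t 11.65 w 0.0085
```

View pics/w10.png

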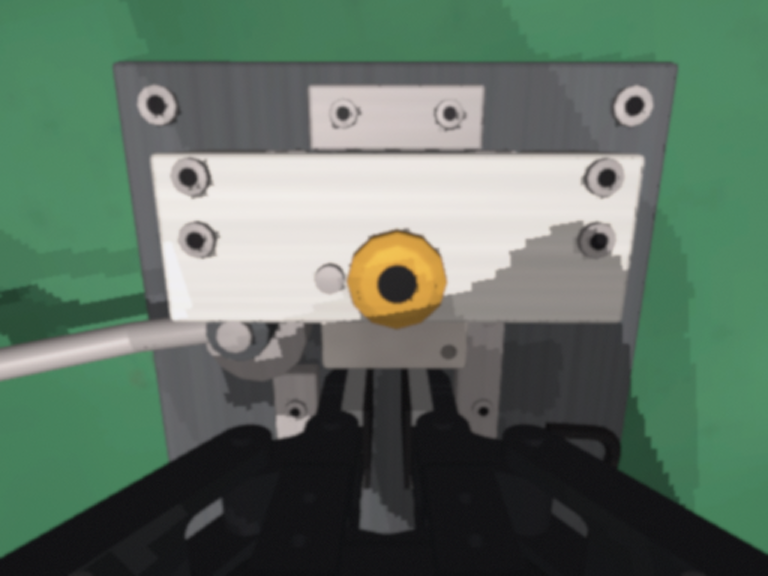

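Call:
play_rows:
  plan:
    - [-0.8,0.0005,-0.0001,0,0]
    - [-0.8,0.001,-0.0002,0,0]
    - [-0.8,0.0015,-0.0003,0,0]
    - [-0.8,0.002,-0.0004,0,0]
    - [-0.8,0.0025,-0.0005,0,0]
    - [-0.8,0.0025,-0.0005,0,0]

```text
clock: 12.25
tcp_pos: [0.628, -0.0378, 0.0293]
orientation: [1.352, 1.11, -1.351]
contact_force: [-1.2, 0.1, 1.9]
grip_width: 0.0085
```

Call:
play_rows:
  plan:
    - [-0.8,0.0005,-0.0001,0,0]
    - [-0.8,0.001,-0.0002,0,0]
    - [-0.8,0.0015,-0.0003,0,0]
    - [-0.8,0.0015,-0.0003,0,0]

```text
clock: 12.65
tcp_pos: [0.6284, -0.0378, 0.0291]
orientation: [1.35, 1.112, -1.353]
contact_force: [-5.0, 1.1, 2.6]
grip_width: 0.0087
```

```bash
python3 ins.py 11
```

```text
t 12.65 [ 0.6284 -0.0378  0.0291] [-4.99  1.05  2.63] 0.008705506097835354
insert jig box(mm) [[-27.2, -13.0], [-17.3, -13.0], [-17.3, 20.2], [-27.2, 20.2]] cen [-22.2   3.6]
ang -1.57 size [33.1  9.9]
tcp jig mm [-38.3   2.3] z 29.1 tool yaw rel -0.0 xaxis [-0.002 -0.    -1.   ] F [-5.   1.9  3.8] t 12.7 w 0.0085
```

Call:
play_rows:
  plan:
    - [-0.8,0.0005,-0.0001,0,0]
    - [-0.8,0.001,-0.0002,0,0]
    - [-0.8,0.001,-0.0002,0,0]

```text
clock: 13.0
tcp_pos: [0.6284, -0.0379, 0.029]
orientation: [1.349, 1.113, -1.355]
contact_force: [-7.4, 1.4, 5.5]
grip_width: 0.0087
```

```bash
python3 ins.py 12
```

```text
t 13.0 [ 0.6284 -0.0379  0.029 ] [-7.41  1.37  5.52] 0.008684412444538589
insert jig box(mm) [[-26.5, -12.6], [-16.1, -12.3], [-17.1, 20.1], [-27.5, 19.8]] cen [-21.8   3.8]
ang -1.539 size [32.4 10.4]
tcp jig mm [-38.3   2.2] z 29.0 tool yaw rel 0.0001 xaxis [-0.004 -0.    -1.   ] F [-8.4  2.1  5.6] t 13.05 w 0.0084
```

View pics/w12.png

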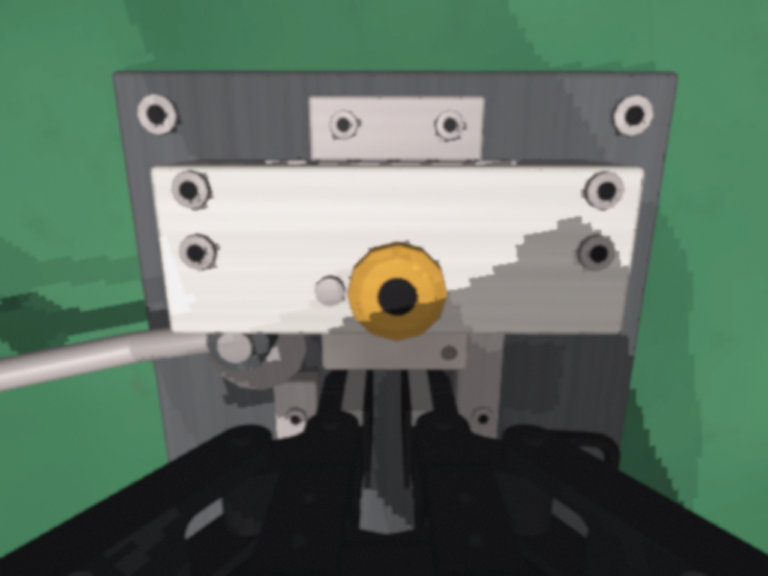

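The insert is home: the TCP stalled at 7 N with the insert's rear at about x -27.5 mm. I'll back off, lift, and take stock of the lever, the wall and the joint ranges.

Call:
play_rows:
  plan:
    - [-0.8,-0.005,0.001,0,0]
    - [-0.8,-0.012,0.0024,0,0]
    - [-0.8,-0.02,0.004,0,0]
    - [-0.8,-0.02,0.004,0.03,0]
    - [-0.8,-0.02,0.004,0.07,0]
    - [-0.8,-0.02,0.004,0.11,0]
    - [-0.8,-0.02,0.004,0.15,0]
    - [-0.8,-0.02,0.004,0.15,0]

```text
clock: 13.85
tcp_pos: [0.6138, -0.0339, 0.1856]
orientation: [1.358, 1.103, -1.343]
contact_force: [0.8, 1.3, -0.9]
grip_width: 0.0087
```

```bash
python3 - <<'E'
from look import look; from ins import *
o,p=look("13",("knob","pivot","bush"))
print(np.round(o["joints"],3)); tool()
C=cloud(p,o)
# knob by colour
g=cv2.cvtColor(p["pixels"],cv2.COLOR_BGR2HSV)
m=((g[...,0]<8)|(g[...,0]>172))&(g[...,1]>170)&(g[...,2]>80)
n,l,st,ce=cv2.connectedComponentsWithStats(m.astype(np.uint8)); i=1+np.argmax(st[1:,4])
K0=px_at_z(p,ce[i][0],ce[i][1],.0535,o); kj=jf(K0)*1000; print("knob px",ce[i],K0.round(4),kj, "lever",np.arctan2(kj[1]-41,kj[0]+17)-np.radians(92),"rad",np.hypot(kj[1]-41,kj[0]+17))
d=np.load("scene0.npz"); q={k:(d[k].item() if d[k].ndim==0 else d[k]) for k in d.files}; C=cloud(q)
w=(C[...,2]>.15)&(C[...,2]<.3)&(C[...,0]>.7)&(q["z_map"]>0)
for y in (-.1,0,.1,.2): 
    s=w&(abs(C[...,1]-y)<.02); print("wall x at y",y,np.percentile(C[s][:,0],[2,50]).round(3))
E
```

```text
t 13.85 [ 0.6138 -0.0339  0.1856] [ 0.76  1.25 -0.87] 0.00865759117015721
knob 0.89 100.2 151.6 [0.6655 0.0853 0.0535]
pivot 0.58 214.4 131.4 [ 0.6603 -0.0026  0.012 ]
bush 0.8 258.3 120.5 [ 0.6652 -0.0445  0.0565]
[ 0.217  0.451 -0.349  1.748  0.184  0.964 -1.969]
tcp jig mm [-57.6   1.9] z 178.1 tool yaw rel -0.0003 xaxis [-0.002 -0.    -1.   ] F [ 0.5 -0.8 -1.1] t 14.05 w 0.009
knob px [ 99.71028037 154.05473965] [0.6637 0.0864 0.0535] [-27.72848425 130.96191985] lever 0.08378867954160563 rad 90.59937856611238
wall x at y -0.1 [0.776 0.779]
wall x at y 0 [0.776 0.779]
wall x at y 0.1 [0.776 0.779]
wall x at y 0.2 [0.776 0.779]
```

View pics/w13.png

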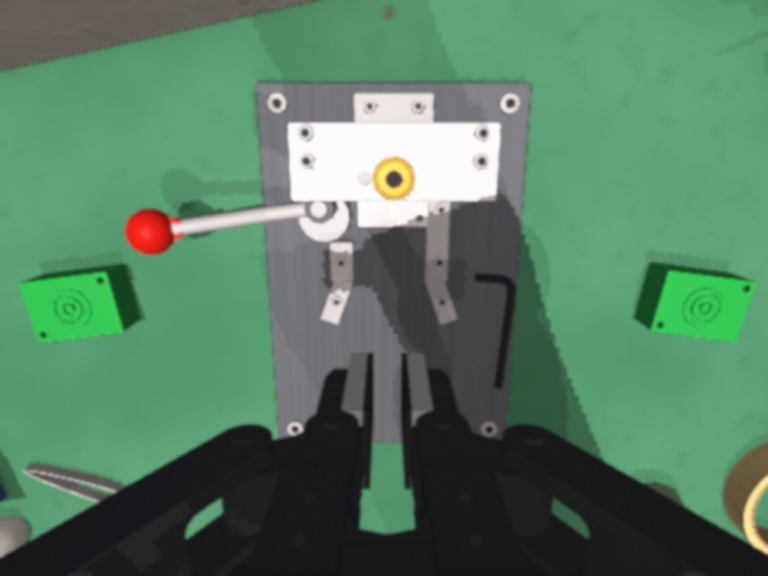

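Call:
play_rows:
  plan:
    - [-1,0,0.02,0.0,0.14]
    - [-1,0,0.04,0.0,0.28]
    - [-1,0.0,0.06,0.0,0.42]
    - [-1,0.0,0.08,0.0,0.56]
    - [-1,0.01,0.1,0,0.7]
    - [-1,0.02,0.105,0,0.84]
    - [-1,0.04,0.105,0,0.98]
    - [-1,0.06,0.105,0,1.12]
    - [-1,0.08,0.105,0,1.26]
    - [-1,0.093,0.105,0,1.33]

```text
clock: 15.05
tcp_pos: [0.7035, 0.0703, 0.1767]
orientation: [0.338, 1.547, -0.339]
contact_force: [-0.5, 0.9, -0.6]
grip_width: 0.0002
```

Call:
play_rows:
  plan:
    - [-1,0,0,0,0]
    - [-1,0,0,-0.01,0]
    - [-1,0,0,-0.01,0]

```text
clock: 15.35
tcp_pos: [0.7012, 0.0705, 0.1666]
orientation: [0.341, 1.547, -0.344]
contact_force: [-0.1, 0.1, -1.0]
grip_width: 0.0001
```

```bash
cat > lev.py <<'E'
import sys
from look import look; from ins import *
def go(tag):
    o,p=look(tag,())
    tool(); print(np.round(o["joints"],2), o["moment"])
    g=cv2.cvtColor(p["pixels"],cv2.COLOR_BGR2HSV)
    m=((g[...,0]<8)|(g[...,0]>172))&(g[...,1]>150)&(g[...,2]>60)
    n,l,st,ce=cv2.connectedComponentsWithStats(m.astype(np.uint8)); i=1+np.argmax(st[1:,4])
    c,_=cv2.findContours((l==i).astype(np.uint8),cv2.RETR_EXTERNAL,cv2.CHAIN_APPROX_NONE); (u,v),rad=cv2.minEnclosingCircle(max(c,key=len))
    K0=px_at_z(p,u,v,.0535,o); kj=jf(K0)*1000; print("knob px",round(u),round(v),round(rad,1),"jig",kj.round(1), "lever",(np.arctan2(kj[1]-41,kj[0]+17)%(2*np.pi)-np.radians(92)).round(3),"rad",np.hypot(kj[1]-41,kj[0]+17).round(1))
    t=jf(o["tcp_pos"])*1000; print("finger psi",np.arctan2(t[1]-41,t[0]+17).round(3),"rad",np.hypot(t[1]-41,t[0]+17).round(1))
if __name__=="__main__": go(sys.argv[1])
E
python3 lev.py 14
```

```text
t 15.35 [0.7012 0.0705 0.1666] [-0.06  0.14 -0.96] 0.00014132453457464257
tcp jig mm [ 12.6 122.9] z 167.6 tool yaw rel 1.3294 xaxis [-0.003 -0.001 -1.   ] F [-0.6  0.4  0.5] t 15.4 w -0.0001
[ 0.21  0.67 -0.62  1.5   0.42  1.1  -0.93] [-0.02524358  0.02115508  0.03776117]
knob px 207 194 17.3 jig [-27.6 128.6] lever 0.086 rad 88.3
finger psi 1.228 rad 86.8
```

View pics/w14.png

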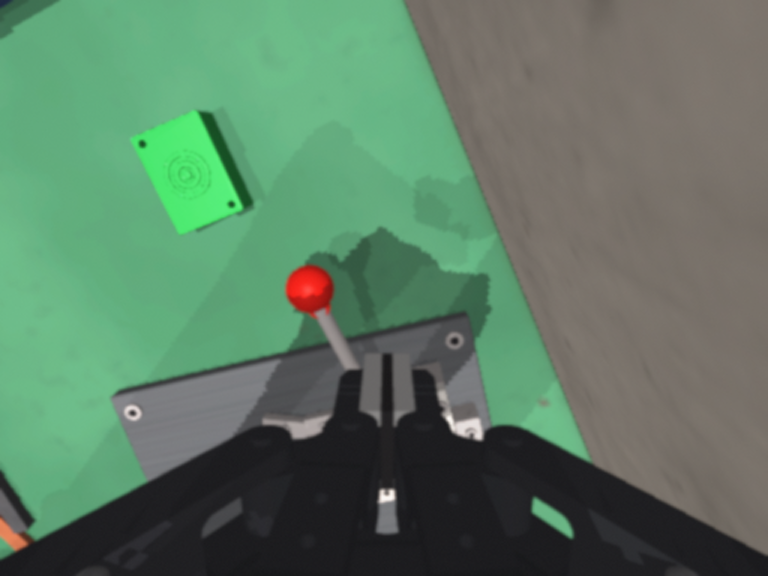

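Call:
play_rows:
  plan:
    - [-1,0,0,-0.03,0]
    - [-1,0,0,-0.06,0]
    - [-1,0,0,-0.09,0]
    - [-1,0,0,-0.115,0]
    - [-1,0,0,-0.115,0]
    - [-1,0,0,-0.115,0]

```text
clock: 16.0
tcp_pos: [0.7031, 0.0709, 0.0548]
orientation: [0.342, 1.544, -0.342]
contact_force: [1.2, 0.0, 1.2]
grip_width: 0.0
```

```bash
python3 lev.py 15
```

```text
t 16.0 [0.7031 0.0709 0.0548] [1.25 0.03 1.2 ] 3.205049231270521e-05
tcp jig mm [ 14.8 123.9] z 55.9 tool yaw rel 1.3296 xaxis [ 0.002  0.    -1.   ] F [-0.4  0.3 -0.1] t 16.05 w -0.0002
[ 0.18  0.79 -0.57  1.57  0.5   0.93 -0.99] [ 0.07734375 -0.01852122 -0.02275534]
knob px 166 267 28.6 jig [-28.  129.5] lever 0.089 rad 89.2
finger psi 1.212 rad 88.1
```

View pics/w15.png

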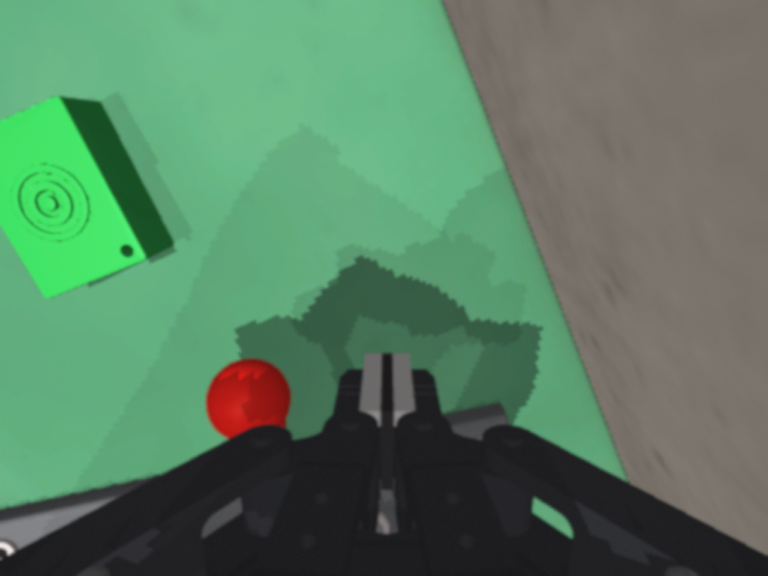

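```bash
cat > arc.py <<'E'
import sys
from ins import *
o=r.get_obs(); t=jf(o["tcp_pos"])
p0=float(sys.argv[1]); p1=float(sys.argv[2]); n=int(sys.argv[3]); R=float(sys.argv[4])/1000
M=Ro.from_rotvec(o["orientation"]).as_matrix(); yw=np.arctan2(M[1,1],M[0,1])-yaw
for k in range(1,n+1):
    ps=p0+(p1-p0)*k/n; w=wf(-.017+R*np.cos(ps),.041+R*np.sin(ps))-np.asarray(o["tcp_pos"])[:2]
    print(k,w.round(4), round((ps+0.13-yw)%(2*np.pi) if abs(ps+.13-yw)>1e-9 and ps+.13-yw>-.5 else 0,3))
E
python3 arc.py 1.212 1.81 10 90
```

```text
1 [-0.0046  0.0041] 0.072
2 [-0.0094  0.0065] 0.132
3 [-0.0143  0.0086] 0.192
4 [-0.0194  0.0104] 0.252
5 [-0.0246  0.012 ] 0.311
6 [-0.0298  0.0132] 0.371
7 [-0.0351  0.014 ] 0.431
8 [-0.0405  0.0146] 0.491
9 [-0.0459  0.0148] 0.551
10 [-0.0512  0.0148] 0.61
```

Call:
play_rows:
  plan:
    - [-1,-0.0046,0.0041,-0.003,0.07]
    - [-1,-0.0094,0.0065,-0.003,0.13]
    - [-1,-0.0143,0.0086,-0.003,0.19]
    - [-1,-0.0194,0.0104,-0.003,0.25]
    - [-1,-0.0246,0.012,-0.003,0.31]
    - [-1,-0.0298,0.0132,-0.003,0.37]
    - [-1,-0.0351,0.014,-0.003,0.43]
    - [-1,-0.0405,0.0146,-0.003,0.49]
    - [-1,-0.0459,0.0148,-0.003,0.55]
    - [-1,-0.0512,0.0148,-0.003,0.61]

```text
clock: 17.05
tcp_pos: [0.6537, 0.086, 0.0539]
orientation: [-0.138, 1.562, 0.138]
contact_force: [1.5, -0.5, -0.3]
grip_width: 0.0002
```

```bash
python3 lev.py 16; python3 arc.py 1.81 2.41 10 90
```

```text
t 17.05 [0.6537 0.086  0.0539] [ 1.53 -0.55 -0.35] 0.00019948711608662716
tcp jig mm [-38.3 128.4] z 53.7 tool yaw rel 1.9449 xaxis [ 0.003  0.    -1.   ] F [-0.   0.2  0.1] t 17.1 w 0.0001
[ 0.26  0.77 -0.71  1.69  0.61  0.91 -0.52] [ 0.07016728 -0.12319956 -0.03391067]
knob px 201 263 28.9 jig [-60.9 118. ] lever 0.483 rad 88.7
finger psi 1.8 rad 90.0
1 [-0.0053 -0.0003] 0.055
2 [-0.0107 -0.0011] 0.115
3 [-0.016  -0.0021] 0.175
4 [-0.0212 -0.0035] 0.235
5 [-0.0264 -0.0051] 0.295
6 [-0.0314 -0.0071] 0.355
7 [-0.0363 -0.0094] 0.415
8 [-0.041  -0.0119] 0.475
9 [-0.0456 -0.0148] 0.535
10 [-0.05   -0.0179] 0.595
```

View pics/w16.png

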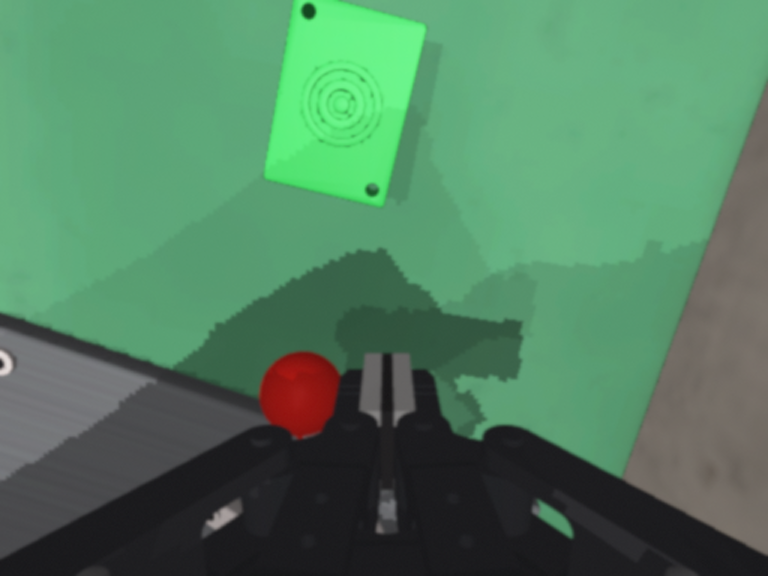

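Call:
play_rows:
  plan:
    - [-1,-0.0053,-0.0003,0,0.055]
    - [-1,-0.0107,-0.0011,0,0.115]
    - [-1,-0.016,-0.0021,0,0.175]
    - [-1,-0.0212,-0.0035,0,0.235]
    - [-1,-0.0264,-0.0051,0,0.295]
    - [-1,-0.0314,-0.0071,0,0.355]
    - [-1,-0.0363,-0.0094,0,0.415]
    - [-1,-0.041,-0.0119,0,0.475]
    - [-1,-0.0456,-0.0148,0,0.535]
    - [-1,-0.05,-0.0179,0,0.595]

```text
clock: 18.1
tcp_pos: [0.6036, 0.068, 0.0534]
orientation: [-0.602, 1.482, 0.601]
contact_force: [0.5, 1.3, 0.0]
grip_width: -0.0002
```

```bash
python3 lev.py 17; python3 arc.py 2.41 2.71 10 90
```

```text
t 18.1 [0.6036 0.068  0.0534] [0.45 1.28 0.01] -0.00020505504476966133
tcp jig mm [-83.7 100.3] z 53.1 tool yaw rel 2.5381 xaxis [ 0.003 -0.001 -1.   ] F [-0.9  0.4 -0.3] t 18.15 w 0.0001
[ 0.39  0.76 -0.85  1.82  0.72  0.9  -0.02] [ 0.15934642 -0.04321399 -0.02260411]
knob px 201 263 28.8 jig [-96.8  79.6] lever 1.085 rad 88.7
finger psi 2.402 rad 89.5
1 [-0.0023 -0.0008] 0.032
2 [-0.0044 -0.0025] 0.062
3 [-0.0064 -0.0043] 0.092
4 [-0.0084 -0.0062] 0.122
5 [-0.0103 -0.008 ] 0.152
6 [-0.0121 -0.01  ] 0.182
7 [-0.0139 -0.012 ] 0.212
8 [-0.0157 -0.0141] 0.242
9 [-0.0174 -0.0162] 0.272
10 [-0.019  -0.0183] 0.302
```

View pics/w17.png

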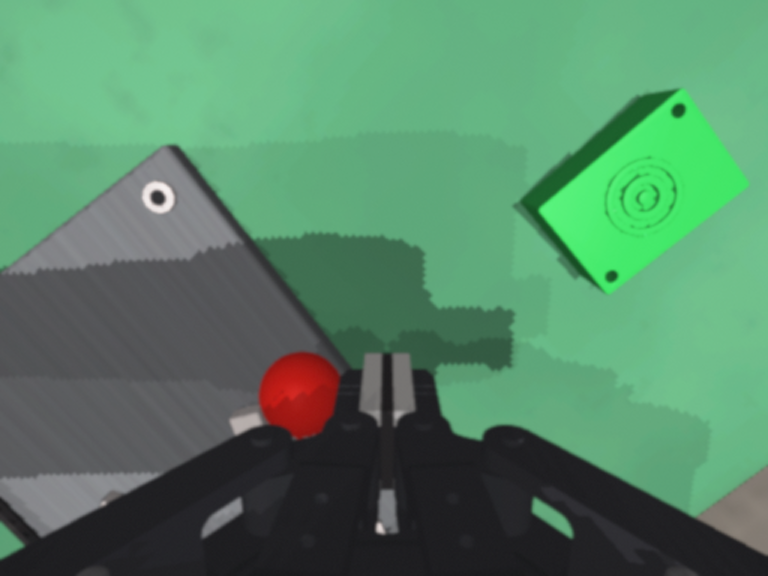

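```bash
python3 - <<'E'
from ins import *
p,o=load("13"); C=cloud(p,o); J=jf(C); Z=C[...,2]
m=(Z>.031)&(Z<.042)&(J[...,0]>-.06)&(J[...,0]<.0)&(abs(J[...,1])<.028)
v,u=np.nonzero(m); W=jf(px_at_z(p,u.astype(float),v.astype(float),.036,o)[:,:2])*1000
for y in range(-18,20,4):
    s=abs(W[:,1]-y)<2; print(y,s.sum(),W[s][:,0].min().round(1) if s.any() else None)
print(W[:,1].min(),W[:,1].max())
E
```

```text
-18 72 -27.1
-14 70 -27.1
-10 68 -27.1
-6 84 -27.1
-2 85 -27.1
2 70 -27.1
6 83 -27.1
10 85 -27.1
14 84 -27.1
18 69 -27.1
-19.771329156919094 20.230611360305186
```

The insert is home and square: its rear is at x -27.1 all the way across and y is about 0.2. Now I'll swing the lever into the lock.

Call:
play_rows:
  plan:
    - [-1,-0.0023,-0.0008,0,0.03]
    - [-1,-0.0044,-0.0025,0,0.06]
    - [-1,-0.0064,-0.0043,0,0.09]
    - [-1,-0.0084,-0.0062,0,0.12]
    - [-1,-0.0103,-0.008,0,0.15]
    - [-1,-0.0121,-0.01,0,0.18]
    - [-1,-0.0139,-0.012,0,0.21]
    - [-1,-0.0157,-0.0141,0,0.24]
    - [-1,-0.0174,-0.0162,0,0.27]
    - [-1,-0.019,-0.0183,0,0.3]

```text
clock: 19.15
tcp_pos: [0.5833, 0.0495, 0.0514]
orientation: [-0.834, 1.404, 0.834]
contact_force: [1.6, 2.5, 0.9]
grip_width: -0.0002
```

```bash
python3 lev.py 18; python3 arc.py 2.71 2.93 8 90
```

```text
t 19.15 [0.5833 0.0495 0.0514] [1.61 2.48 0.85] -0.00021680584825295262
tcp jig mm [-99.7  78.6] z 51.3 tool yaw rel 2.8384 xaxis [-0.  0. -1.] F [1.  1.  2.2] t 19.2 w -0.0002
[ 0.47  0.77 -0.92  1.87  0.77  0.91  0.25] [ 0.4443793  -0.34038893  0.00245729]
knob px 200 268 28.6 jig [-105.1   53.8] lever 1.392 rad 89.0
finger psi 2.707 rad 90.9
1 [-0.0005 -0.0022] 0.029
2 [-0.0019 -0.0043] 0.057
3 [-0.0032 -0.0064] 0.084
4 [-0.0044 -0.0085] 0.112
5 [-0.0056 -0.0107] 0.139
6 [-0.0068 -0.0129] 0.167
7 [-0.0078 -0.0151] 0.194
8 [-0.0088 -0.0174] 0.222
```

View pics/w18.png

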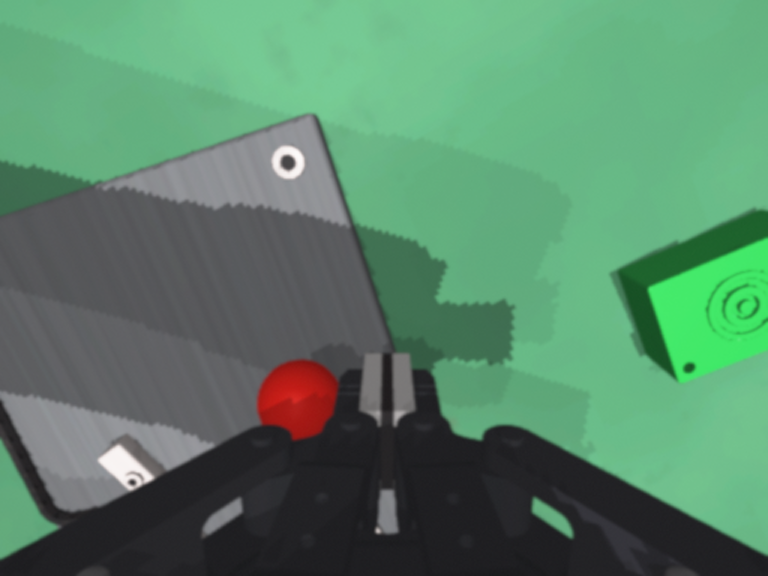

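Call:
play_rows:
  plan:
    - [-1,-0.0005,-0.0022,0,0.03]
    - [-1,-0.0019,-0.0043,0,0.06]
    - [-1,-0.0032,-0.0064,0,0.085]
    - [-1,-0.0044,-0.0085,0,0.11]
    - [-1,-0.0056,-0.0107,0,0.14]
    - [-1,-0.0068,-0.0129,0,0.165]
    - [-1,-0.0078,-0.0151,0,0.195]
    - [-1,-0.0088,-0.0174,0,0.22]
    - [-1,-0.0088,-0.0174,0,0.22]

```text
clock: 20.1
tcp_pos: [0.5742, 0.0312, 0.0511]
orientation: [-1.0, 1.33, 0.999]
contact_force: [0.1, 2.7, 1.0]
grip_width: 0.0002
```

```bash
python3 lev.py 19
```

```text
t 20.1 [0.5742 0.0312 0.0511] [0.12 2.75 0.97] 0.00016647779999282304
tcp jig mm [-104.7   59.5] z 51.1 tool yaw rel 3.0542 xaxis [-0.    -0.001 -1.   ] F [-0.4  2.8  0.9] t 20.15 w -0.0001
[ 0.54  0.78 -0.96  1.89  0.81  0.92  0.47] [0.42703247 0.11729676 0.00334098]
knob px 199 266 28.6 jig [-105.9   33.3] lever 1.622 rad 89.3
finger psi 2.934 rad 89.7
```

View pics/w19.png

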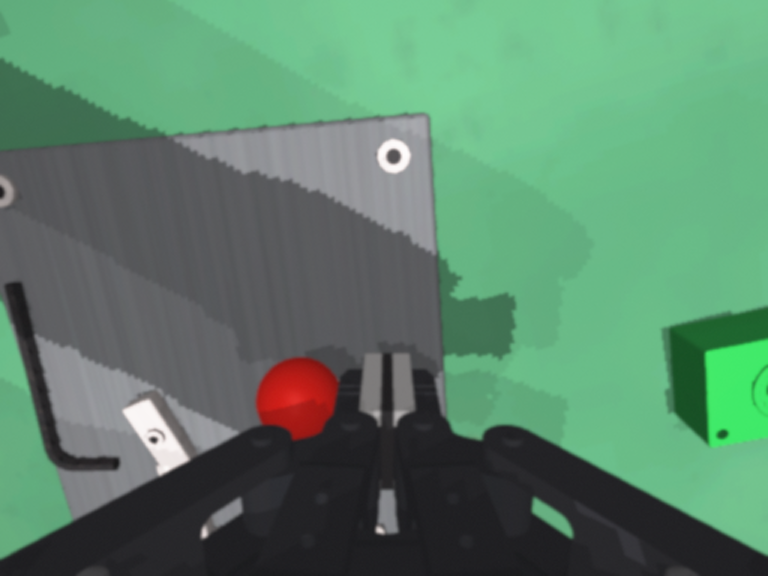

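Call:
play_rows:
  plan:
    - [-1,0.001,0.005,0,0]
    - [-1,0.003,0.014,0,0]
    - [-1,0.005,0.025,0,0]
    - [-1,0.005,0.025,0.03,0]
    - [-1,0.005,0.025,0.07,0]
    - [-1,0.005,0.025,0.11,0]
    - [-1,0.005,0.025,0.15,0]
    - [-1,0.005,0.025,0.18,0]
    - [-1,0.005,0.025,0.18,0]
    - [-1,0.005,0.025,0.18,0]

```text
clock: 21.15
tcp_pos: [0.5796, 0.0576, 0.2316]
orientation: [-1.0, 1.329, 0.999]
contact_force: [0.4, -0.6, -1.0]
grip_width: -0.0004
```

```bash
python3 lev.py 20; python3 - <<'E'
from h import *
p=r.grab_frame("scene"); cv2.imwrite("pics/s20.png",cv2.resize(p["pixels"][120:285,130:350],None,fx=3.6,fy=3.6,interpolation=cv2.INTER_CUBIC))
E
```

```text
t 21.15 [0.5796 0.0576 0.2316] [ 0.38 -0.62 -1.  ] -0.0004193571506989421
tcp jig mm [-105.1   85.9] z 230.6 tool yaw rel 3.0552 xaxis [-0.001 -0.001 -1.   ] F [-0.2  0.5 -0.8] t 21.2 w 0.0
[ 0.61  0.58 -1.14  1.74  0.57  1.2   0.6 ] [0.02878701 0.00895986 0.04317359]
knob px 203 175 13.8 jig [-104.8   33.5] lever 1.621 rad 88.1
finger psi 2.663 rad 98.7
```

View pics/w20.png

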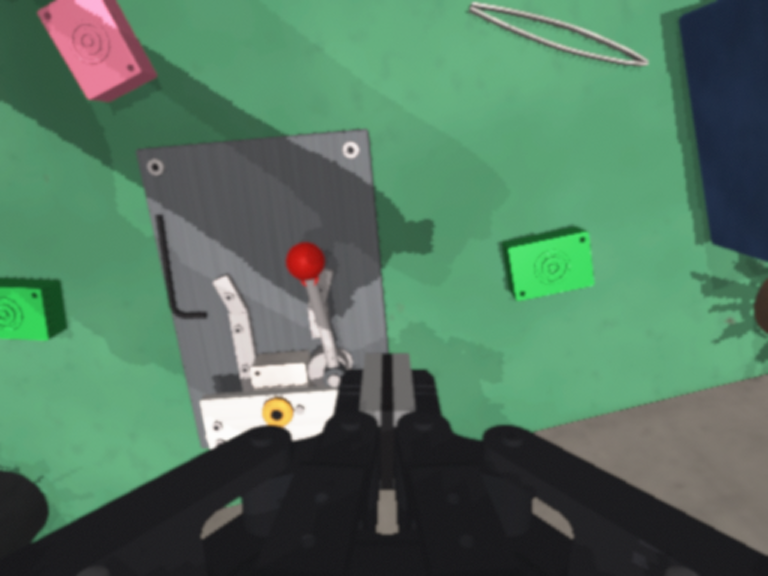

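View pics/s20.png

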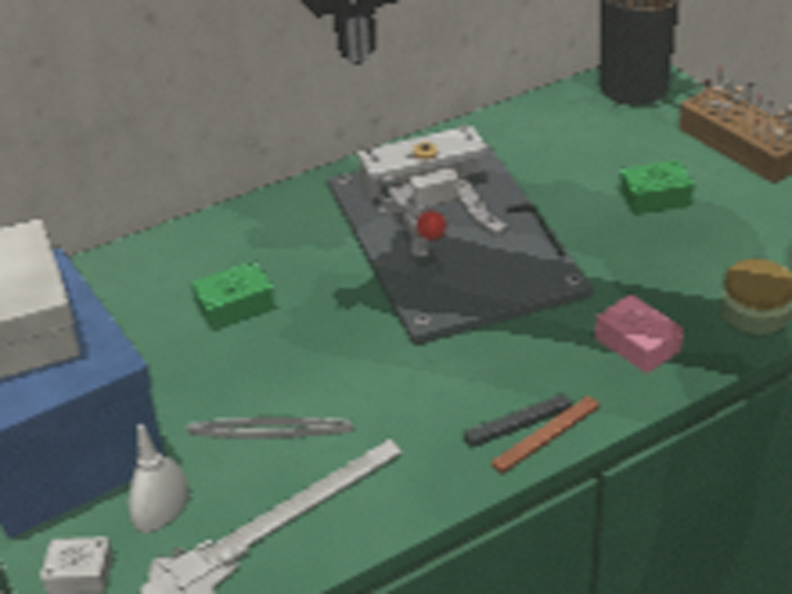

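```bash
python3 - <<'E'
from ins import *
p,o=load("20"); C=cloud(p,o); J=jf(C); Z=C[...,2]
m=(Z>.031)&(Z<.042)&(J[...,0]>-.06)&(J[...,0]<.0)&(J[...,1]<.022)&(J[...,1]>-.028)&(p["pixels"].min(2)>120)
v,u=np.nonzero(m); W=jf(px_at_z(p,u.astype(float),v.astype(float),.036,o)[:,:2])*1000
for y in range(-18,20,4):
    s=abs(W[:,1]-y)<2; print(y,s.sum(),W[s][:,0].min().round(1) if s.any() else None)
print(W[:,1].min(),W[:,1].max(), np.median(Z[m]))
c=p["pixels"][220:310,120:260]; cv2.imwrite("pics/w20c.png",cv2.resize(c,None,fx=5,fy=5,interpolation=cv2.INTER_CUBIC))
# bush check and plate reference in this view
g=cv2.cvtColor(p["pixels"],cv2.COLOR_BGR2HSV).astype(int)
yy=((g[...,0]>15)&(g[...,0]<35)&(g[...,1]>120)&(g[...,2]>120)).astype(np.uint8)
c,_=cv2.findContours(yy,cv2.RETR_EXTERNAL,cv2.CHAIN_APPROX_NONE); c=max(c,key=len); e=cv2.fitEllipse(c); print("bush jig",jf(px_at_z(p,e[0][0],e[0][1],.0565,o))*1000)
E
```

```text
-18 62 -29.1
-14 60 -28.9
-10 63 -28.6
-6 57 -28.3
-2 60 -28.8
2 63 -28.7
6 62 -29.3
10 67 -29.3
14 65 -28.9
18 61 -28.6
-20.173080731042837 20.946640109399954 0.036640968915585576
bush jig [-1.20856328  0.73804833]
```

View pics/w20c.png

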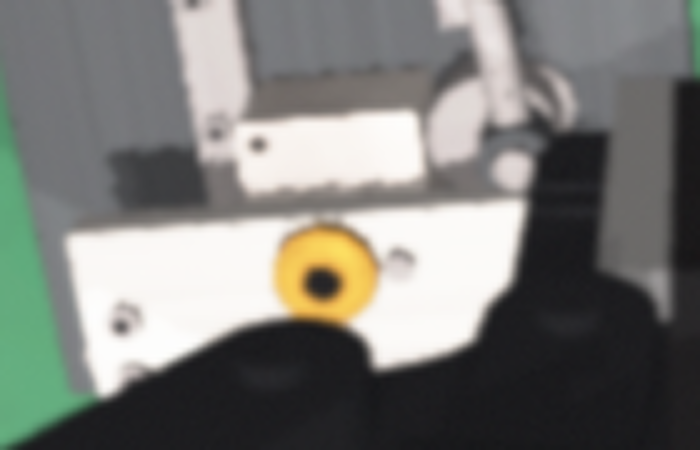

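Call:
play_rows:
  plan:
    - [-1,0,0,0,0]
    - [-1,0,0,0,0]
    - [-1,0,0,0,0]

```text
clock: 21.55
tcp_pos: [0.5791, 0.0569, 0.2306]
orientation: [-0.999, 1.33, 1.0]
contact_force: [-0.0, 0.1, 0.0]
grip_width: -0.0001
```

```bash
python3 - <<'E'
from h import *
print(r.get_obs()["qvel"]); print(r.hand_in())
E
```

```text
[ 3.81251658e-03 -3.29936798e-03 -1.78410900e-03 -5.14634969e-03
 -3.13550966e-05  1.07032517e-03  1.31711529e-03]
the job is handed in; nothing more can be done
None
```

I pushed the insert flat along the guides with nearly closed fingertips until it stalled on the end stop at about 7 N. I then swung the knob round to the lock, backed the hand off and lifted clear. I handed in at about 21.6 s; no verdict is reported.

**Insert:** in the last wrist picture its rear edge is straight across at x about -28.8 mm. The bush shows a -1.2 mm bias in that same picture, which puts the rear at about -27.6 against the nominal -28. Its y is within about 0.5 mm of centre, and its top reads z 36.6, so it lies flat.

**Lever:** it measured 1.62 rad, both with the finger on the knob and after letting go, so it is past the 1.57 dead centre. The cam shows against the insert. I could not measure the cam's pressing force itself, only the push on the knob, which read about 3 N.

**Bystanders:** those I could see in the last scene and wrist pictures look where they were at the start. I did not see the right-hand small insert again or measure any of them. The contact force at the end was about 0.

The pictures disagreed by about 1.5 mm along the slide direction: the insert's rear read -27.1 before locking and -28.8 after. Most of this matches the bias at the bush, and it is within the stated 2 mm calibration.

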